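# Put the kiln props away by thickness

## Robot

A 7-joint arm with a two-finger parallel gripper is mounted at the origin on the work surface. World frame = base frame: x ahead of the robot, y to its left, z up, the work surface at z = 0. Lengths are in mm, angles in rad, forces in N, time in s.
With the tool pointing down it reaches from about 400 to 875 mm from the base axis. Payload 4.4 kg.
Tool frame: the origin (TCP) lies midway between the tips of the shut fingers; the grasp point (between the pads) lies 19 mm behind it; z points along the fingers, y is the line along which they close (so a half turn about z gives the same grasp; the last joint's range is limited). The gripper opens to 85 mm and grips with 20 to 120 N. Pads are 22 mm wide; open, the fingers measure 114 mm over their backs; the gripper's body (76 mm by 85 mm) begins 54 mm behind the grasp point. The pads swing forward as they close: fully open they stand 13 mm farther back than shut.
Start: joints at [1.068, 0.628, 0.038, 1.517, -0.027, 0.996, -0.02], TCP at [275.007, -588.973, 191.413] pointing down, gripper open.
Joint ranges: [-3.06, 3.06], [-0.37, 2.12], [-1.25, 1.32], [0.18, 2.47], [-1.1, 4.24], [0.23, 1.98], [-2.94, 2.94]. Speed limits (rad/s): [2.57, 2.57, 3.14, 3.14, 3.14, 3.14, 3.14].

## Interface

Orientations are given as [roll, pitch, yaw] about the fixed x, y, z axes, in that order (R = Rz(yaw) Ry(pitch) Rx(roll)).
In Python, from cell import ctrl gives the robot as it stands. The module is installed in compiled form; this text tells all that it offers.
- The arm moves only by the tool step_arm, never from a script. Its argument "commands" is one flat list of numbers, 7 for each row, row after row: the shift along the tool's x, y, z in cm, then the turn, a rotation vector about the tool's x, y, z in rad, then the opening, from 0 (shut) to 1 (fully open). A call has 1 to 10 rows; each row is the pose to reach, as a shift and turn from the pose commanded when the call began, along the tool's axes at that moment; what a row does not reach only later rows make up. A row lasts 1/10 s, in which the tool goes at most 50 mm and 8.59 degrees, less where a joint would pass 70% of its speed; a pose out of reach is approached as far as the arm can. A call with a gripper value outside its range is refused whole. The fingers move at their own pace and stop on an object; the grip force is fixed at half the most. Time passes only in rows, so rows that repeat a pose let the fingers close. It gives the time, the measured TCP pose, the force, the opening and the grip force at its end, in the units of the state.
- ctrl.read_state(): the state, without advancing time (a new reading comes with each control period).
- ctrl.get_image(name): name is "scene" or "top" or "wrist"; returns a dict with "image" (480x640x3 uint8, red, green, blue), "range_z" (480x640 float32, mm along the optical axis (not along the pixel's ray), 0 where there is no reading), "vfov" (degrees; the focal length in pixels is half the picture's height over the tangent of half this angle, whatever the lens; pixels are square), "cx", "cy" (the principal point, pixels), "world_to_cam" (4x4, takes a point from world to camera coordinates). Camera axes: x right, y down, z forward; pixel columns grow to the right and rows downward; lengths in mm; the calibration is good to about 2 mm. A picture is of the moment at which its call begins.
- ctrl.finish_job(): hands the job in; it is judged then, once.
The state is a dict: "clock": time; "qpos": joint angles; "qd": joint speeds; "tau": joint torques, N m; "eef_pos": TCP position; "tool_rot": TCP orientation; "force": force on the tool from outside, world axes, zero at the start; "torque": the same for the moment, N m; "width": finger opening in mm; "gripper_force": force on a finger pad.
Only numpy, scipy, OpenCV 4.12 (cv2) and the standard library are available. Lean on these libraries where they do the work, as an engineer would, in place of code of your own. Each camera call takes 0.05 s, during which the arm holds its last target. There are 200 camera calls.

## Task

Slide the green cover of the prop chest fully back, then lay every kiln prop that is on the bench into the slot of its own thickness, flat on the slot floor so that its top is flush with the dividers. When all are in, slide the cover fully shut, and only then turn the red catch all the way clockwise so its tongue lies over the cover. Leave the steel rib, the loop tool and the bowls where they are.

Things in the scene. Friction and masses are not known exactly. Their poses are not given: they have to be found in the camera images.
- chest: low fixed plywood chest 251 (x) x 331 (y) x 60 mm, 6 mm sides to 76. Origin: under the middle of its front bay, on the bench; x points away from the robot along the slots, y left. Bay, x -56 to 56 mm: five slots narrowing from left to right, 24 mm dividers beside each, tops at 60 mm. Slot floors and dividers are two rails, x 26 to 56 each end; between them room for fingers. Closed box behind
- cover (a joint): green sliding cover over the bay, 126 x 308 x 6 mm, underside 64 mm above the bench. 0 = fully shut over the bay, 0.130 m = slid fully back along the chest's +x, the bay open. Friction about 2 N; stays where left. It passes 4 mm over props that are home and is stopped by one that stands higher
- cover_handle (a point): grip point of the wooden bar handle on the cover: bar 16 mm along x, 90 mm along y, from 70 to 102 mm above the bench; the point is at 94 mm, moves with the cover (45 mm in front of the cover's middle). Axes parallel to the chest's
- catch (a joint): turn catch at the chest's right front (chest x -30, y -190 mm): 0 = off, brass tongue pointing at the robot (chest -x); turns clockwise seen from above to 1.571 rad = on, tongue pointing along chest +y over the cover. Friction torque about 0.06 N m; stays where left. It does not spring and does not block the cover by force
- catch_grip (a point): grip point of the catch, on its vertical turning axis 104 mm above the bench: red upright wing, 60 mm long, 14 mm thick, from 82 to 114 mm above the bench. The point turns with it; at joint 0 the wing lies along the chest's x (point axes parallel to the chest's)
- prop44: square kiln prop, cream fired clay, 100 mm long (its x axis), 44 x 44 mm in section, lying on the bench; origin at its centre. May be absent. Mass about 329 g
- slot44 (a point): where the centre of prop44 lies when it is fully home in its own slot (flush with the dividers): mid-slot, chest y = 111.0 mm, 38 mm above the bench. The slot is 49 mm wide (chest y), 112 mm long, floor at 16 mm. Axes as the chest's
- prop37: square kiln prop, cream fired clay, 100 mm long (its x axis), 37 x 37 mm in section, lying on the bench; origin at its centre. May be absent. Mass about 233 g
- slot37 (a point): where the centre of prop37 lies when it is fully home in its own slot (flush with the dividers): mid-slot, chest y = 41.5 mm, 41.5 mm above the bench. The slot is 42 mm wide (chest y), 112 mm long, floor at 23 mm. Axes as the chest's
- prop30: square kiln prop, cream fired clay, 100 mm long (its x axis), 30 x 30 mm in section, lying on the bench; origin at its centre. May be absent. Mass about 153 g
- slot30 (a point): where the centre of prop30 lies when it is fully home in its own slot (flush with the dividers): mid-slot, chest y = -21.0 mm, 45 mm above the bench. The slot is 35 mm wide (chest y), 112 mm long, floor at 30 mm. Axes as the chest's
- prop23: square kiln prop, cream fired clay, 100 mm long (its x axis), 23 x 23 mm in section, lying on the bench; origin at its centre. May be absent. Mass about 90 g
- slot23 (a point): where the centre of prop23 lies when it is fully home in its own slot (flush with the dividers): mid-slot, chest y = -76.5 mm, 48.5 mm above the bench. The slot is 28 mm wide (chest y), 112 mm long, floor at 37 mm. Axes as the chest's
- prop16: square kiln prop, cream fired clay, 100 mm long (its x axis), 16 x 16 mm in section, lying on the bench; origin at its centre. May be absent. Mass about 44 g
- slot16 (a point): where the centre of prop16 lies when it is fully home in its own slot (flush with the dividers): mid-slot, chest y = -125.0 mm, 52 mm above the bench. The slot is 21 mm wide (chest y), 112 mm long, floor at 44 mm. Axes as the chest's
- rib: bystander: flat steel throwing rib 130 x 55 x 3 mm lying among the props, origin at its underside centre
- loop_tool: bystander: boxwood-handled loop tool 190 mm long, lying at the right back
- bowls: bystander: two nested stoneware bowls, 176 mm wide, 80 mm high, at the back
Mind the look-alikes: they are no part of the job. Leave any orange, turquoise or yellow look-alike of the prop16 alone.

How it is judged (in metres and radians):
On the way, in this order (a step that is already met when the one before it is completed fails the run):
1. the cover is slid fully back (value of joint cover above 0.12 m), for 0.2 s.
2. every prop present lies home in its own slot, the cover still back (x of prop44 in the frame of slot44 between -0.01 and 0.01 m and y of prop44 in the frame of slot44 between -0.0045 and 0.0045 m and z of prop44 in the frame of slot44 between -0.004 and 0.004 m and angle between the x axis of each of prop44, prop37, prop30, prop23, prop16 and the x axis of chest, either way round below 0.1 rad and linear speed of each of prop44, prop37, prop30, prop23, prop16 below 0.03 m/s and x of prop37 in the frame of slot37 between -0.01 and 0.01 m and y of prop37 in the frame of slot37 between -0.0045 and 0.0045 m and z of prop37 in the frame of slot37 between -0.004 and 0.004 m and x of prop30 in the frame of slot30 between -0.01 and 0.01 m and y of prop30 in the frame of slot30 between -0.0045 and 0.0045 m and z of prop30 in the frame of slot30 between -0.004 and 0.004 m and x of prop23 in the frame of slot23 between -0.01 and 0.01 m and y of prop23 in the frame of slot23 between -0.0045 and 0.0045 m and z of prop23 in the frame of slot23 between -0.004 and 0.004 m and x of prop16 in the frame of slot16 between -0.01 and 0.01 m and y of prop16 in the frame of slot16 between -0.0045 and 0.0045 m and z of prop16 in the frame of slot16 between -0.004 and 0.004 m and value of joint cover above 0.12 m), for 0.2 s.
3. the cover is fully shut over the props, the catch not yet turned (value of joint cover below 0.006 m and value of joint catch below 0.6 rad), for 0.2 s.
At the end, for the whole second after the job is handed in: Every prop present rests in the slot of its own thickness (centre within 10 mm along, 4.5 mm across and 4 mm in height of the home point, in line with the slot within 0.1 rad), the cover is shut to within 6 mm and the catch is turned past 1.4 rad (x of prop44 in the frame of slot44 between -0.01 and 0.01 m and y of prop44 in the frame of slot44 between -0.0045 and 0.0045 m and z of prop44 in the frame of slot44 between -0.004 and 0.004 m and angle between the x axis of each of prop44, prop37, prop30, prop23, prop16 and the x axis of chest, either way round below 0.1 rad and linear speed of each of prop44, prop37, prop30, prop23, prop16 below 0.03 m/s and x of prop37 in the frame of slot37 between -0.01 and 0.01 m and y of prop37 in the frame of slot37 between -0.0045 and 0.0045 m and z of prop37 in the frame of slot37 between -0.004 and 0.004 m and x of prop30 in the frame of slot30 between -0.01 and 0.01 m and y of prop30 in the frame of slot30 between -0.0045 and 0.0045 m and z of prop30 in the frame of slot30 between -0.004 and 0.004 m and x of prop23 in the frame of slot23 between -0.01 and 0.01 m and y of prop23 in the frame of slot23 between -0.0045 and 0.0045 m and z of prop23 in the frame of slot23 between -0.004 and 0.004 m and x of prop16 in the frame of slot16 between -0.01 and 0.01 m and y of prop16 in the frame of slot16 between -0.0045 and 0.0045 m and z of prop16 in the frame of slot16 between -0.004 and 0.004 m and value of joint cover below 0.006 m and value of joint catch above 1.4 rad); the robot touches nothing.
It fails at once if the rib, the loop tool or the bowls are displaced by more than 6 cm (distance of any of rib, loop_tool, bowls from where it was at the start of the episode above 0.06 m).
Of prop44, prop37, prop30, prop23, prop16 only 3 to 5 are there at a start; the rules pass over those that are not, and their reading is None.
At some moment in a run one of prop44, prop37, prop30, prop23, prop16 may be knocked a few centimetres aside while the robot is not near it.
Once in a run the grip may slacken for a moment while it holds something.
It also fails if it takes over 210 s, if anything falls off the work surface, if the arm or the gripper's body presses on something with over 40 N, if the wrist force passes 120 N, or if a joint passes its speed limit or range.

## Working session

There is one attempt and no reset: what is moved stays moved. The work goes in short steps, Python scripts to look and compute and a tool call to move; the robot and the scene stay as the last step left them, time stands still between calls to the robot, and variables do not carry over. Pictures are saved under pics/ and viewed, at most 14 in all, crops included, and the job is handed in when it is done.

Besides the shell and the picture viewer there is one more tool, called as a command line: name --argument value ..., lists and objects as JSON in quotes. step_arm: Moves the arm, as the interface text tells. Its arguments: {"type":"object","properties":{"commands":{"type":"array"}},"required":["commands"]}

```bash
mkdir -p pics
cat > h.py <<'E'
import numpy as np, cv2
from cell import ctrl
from scipy.spatial.transform import Rotation as R
def cam(n):
    d=ctrl.get_image(n); d['f']=240/np.tan(np.radians(d['vfov'])/2); d['T']=np.linalg.inv(np.array(d['world_to_cam'])); return d
def save(d,name): cv2.imwrite('pics/'+name,d['image'][:,:,::-1])
def ray(d,u,v,z):
    p=np.array([(u-d['cx'])/d['f'],(v-d['cy'])/d['f'],1.]); r=d['T'][:3,:3]@p; o=d['T'][:3,3]
    return o+r*(z-o[2])/r[2]
def cloud(d):
    v,u=np.mgrid[0:480,0:640]; z=d['range_z']
    P=np.stack([(u-d['cx'])/d['f']*z,(v-d['cy'])/d['f']*z,z],-1)
    W=P@d['T'][:3,:3].T+d['T'][:3,3]; W[z<=0]=np.nan; return W
E
python3 - <<'E'
from h import *
for n in('top','scene'):
    d=cam(n); save(d,n+'1.png'); np.save(n+'1.npy',d,allow_pickle=True); print(n,d['f'],d['cx'],d['cy'],d['T'].round(2).tolist())
s=ctrl.read_state(); print(s['clock'],s['eef_pos'],s['tool_rot'],s['width'])
E
```

```text
top 504.7815749023067 317.1164430942164 240.4520127825897 [[0.01, -0.99, 0.11, 440.2], [-1.0, -0.01, 0.0, -37.41], [-0.0, -0.11, -0.99, 1137.55], [0.0, 0.0, 0.0, 1.0]]
scene 458.8428352293505 315.14649339619706 243.5487208350734 [[-0.17, 0.73, -0.66, 1203.14], [0.99, 0.12, -0.12, 109.81], [-0.01, -0.67, -0.74, 834.97], [0.0, 0.0, 0.0, 1.0]]
0.1 [ 274.73718679 -588.40892985  190.5804787 ] [-3.13989189e+00 -5.76849764e-06  4.36779976e-01] 85.88860957801158
```

View pics/top1.png

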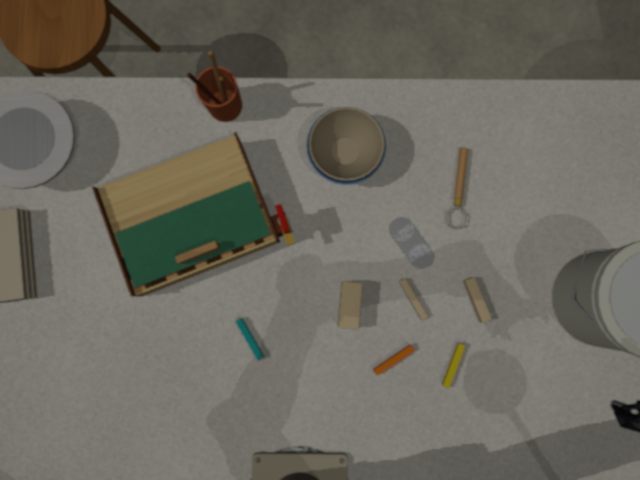

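View pics/scene1.png

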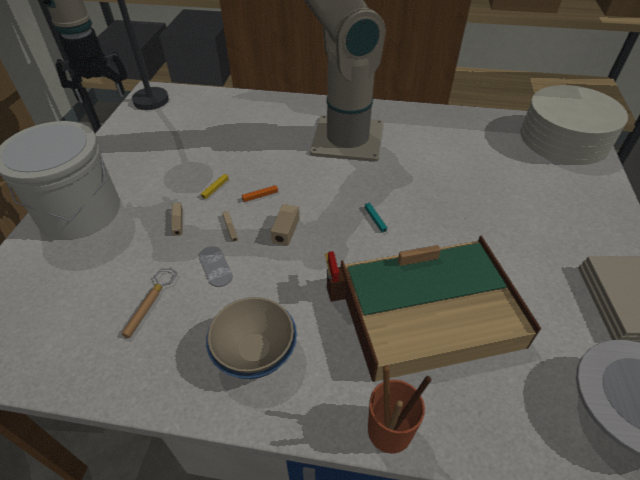

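Top view: the props are cream blocks at (350,305), (414,299) and (478,300). The look-alikes to leave are turquoise (250,340), orange (394,360) and yellow (454,365). The rib is at (412,243), the handle at (197,252) and the red catch at (283,220). The scene view confirms just three cream props.

```bash
cat >> h.py <<'E'
def rect(W,m,zplane=None):
    P=W[m]; P=P[~np.isnan(P[:,0])]; (c,s,a)=cv2.minAreaRect(P[:,:2].astype(np.float32))
    if s[0]<s[1]: s=s[::-1]; a+=90
    a=(a+90)%180-90
    return np.round(c,1),np.round(s,1),round(a,1),np.round(np.percentile(P[:,2],[5,50,95]),1)
def comp(mask,u,v):
    n,l=cv2.connectedComponents(mask.astype(np.uint8)); return l==l[v,u]
def topz(d,W,zlo,zhi,box):
    m=np.zeros((480,640),bool); u0,v0,u1,v1=box; m[v0:v1,u0:u1]=1
    return m&(W[...,2]>zlo)&(W[...,2]<zhi)
E
python3 - <<'E'
from h import *
d=np.load('top1.npy',allow_pickle=True).item(); W=cloud(d)
for n,b in dict(A=(330,270,370,340),B=(395,272,435,325),C=(460,272,497,328)).items():
    m=topz(d,W,8,70,b); z=np.nanpercentile(W[...,2][m],[10,50,90]); m2=m&(W[...,2]>z[1]-4); print(n,z.round(1),rect(W,m2))
hsv=cv2.cvtColor(d['image'],cv2.COLOR_RGB2HSV)
g=(hsv[...,0]>65)&(hsv[...,0]<85)&(hsv[...,1]>120); g[:, :90]=0; 
g[:170]=0; g[290:]=0
k=comp(g,200,225); print('cover',k.sum(),rect(W,k&(W[...,2]<78)))
h=topz(d,W,92,115,(165,230,230,275)); print('handle',rect(W,h))
r=((hsv[...,0]<6)|(hsv[...,0]>174))&(hsv[...,1]>150); r[:190]=0;r[250:]=0;r[:,:265]=0;r[:,300:]=0
print('wing',r.sum(),rect(W,r&(W[...,2]>105)))
E
```

```text
A [41.3 44.2 46.9] (array([ 419.9, -107.1]), array([99.7, 44.2]), -5.2, array([41.3, 44.3, 47.8]))
B [12.6 16.3 18.8] (array([ 433.7, -248.6]), array([99.4, 16.9]), 29.9, array([13. , 16.5, 19.4]))
C [17.6 22.6 25.5] (array([ 433., -389.]), array([100. ,  24.5]), 20.5, array([19.9, 22.9, 26.4]))
cover 7140 (array([568.2, 232.3]), array([303.2, 121.4]), -67.8, array([67.2, 70.4, 73.7]))
handle (array([528. , 212.8]), array([89.5, 16.7]), -68.1, array([ 96.6, 101.7, 105.3]))
wing 158 (array([596.9,  37. ]), array([58. , 12.4]), 19.1, array([110.7, 114.1, 117.4]))
```

Before reaching:
- **Candidates for prop16:** the cream block (414,299) measures 16.9 wide and 16 high. Turquoise, orange and yellow look-alikes are rejected by colour.
- **prop44:** (350,305).
- **prop23:** (478,300).
- **Absent:** prop37 and prop30.

Next I check the choice in one crop and work out the move to the handle.

```bash
cat >> h.py <<'E'
def go(x,y,z,yaw):
    s=ctrl.read_state(); p=np.array(s['eef_pos']); r=R.from_euler('xyz',s['tool_rot']); t=R.from_euler('xyz',[np.pi,0,np.radians(yaw)])
    print('at',p.round(1),np.degrees(s['tool_rot'][2]).round(1),'w',round(float(s['width']),1),'t',round(s['clock'],2),'F',np.round(s['force'],1))
    print('shift cm',(r.inv().apply(np.array([x,y,z])-p)/10).round(2),'rv',(r.inv()*t).as_rotvec().round(3))
E
python3 - <<'E'
from h import *
d=np.load('top1.npy',allow_pickle=True).item()
cv2.imwrite('pics/crop1.png',cv2.resize(d['image'][260:340,320:510,::-1],None,fx=4,fy=4,interpolation=cv2.INTER_CUBIC))
go(528,213,190,112)
E
```

```text
at [ 274.7 -588.4  190.6] 25.0 w 85.9 t 0.1 F [-0.1  0.2 -0.1]
shift cm [ 56.85 -61.9    0.16] rv [-1.000e-03 -1.000e-03 -1.518e+00]
```

View pics/crop1.png

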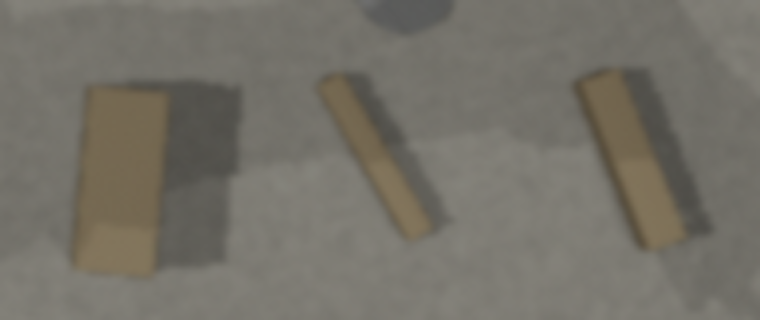

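The crop shows three plain cream blocks: 44 at (350,305), 16 at (414,299) and 23 at (478,300). Moving to the cover handle.

step_arm --commands '[56.9,-61.9,-3,0,0,-1.518,1,56.9,-61.9,-3,0,0,-1.518,1,56.9,-61.9,-3,0,0,-1.518,1,56.9,-61.9,-3,0,0,-1.518,1,56.9,-61.9,-3,0,0,-1.518,1,56.9,-61.9,-3,0,0,-1.518,1,56.9,-61.9,-3,0,0,-1.518,1,56.9,-61.9,-3,0,0,-1.518,1,56.9,-61.9,-3,0,0,-1.518,1,56.9,-61.9,-3,0,0,-1.518,1]'

```text
clock: 1.1
eef_pos: [425.9, -110.8, 209.4]
tool_rot: [3.142, 0.0, 1.943]
force: [1.2, -0.6, 0.3]
width: 85.4
gripper_force: 0.0
```

```bash
python3 -c "
from h import *
go(528,213,190,112)"
```

```text
at [ 425.9 -110.8  209.4] 111.3 w 85.4 t 1.1 F [ 1.2 -0.6  0.3]
shift cm [26.46 21.28  1.93] rv [ 0.     0.    -0.012]
```

step_arm --commands '[26.5,21.3,2,0,0,-0.012,1,26.5,21.3,2,0,0,-0.012,1,26.5,21.3,2,0,0,-0.012,1,26.5,21.3,2,0,0,-0.012,1,26.5,21.3,2,0,0,-0.012,1,26.5,21.3,2,0,0,-0.012,1,26.5,21.3,2,0,0,-0.012,1,26.5,21.3,2,0,0,-0.012,1,26.5,21.3,2,0,0,-0.012,1,26.5,21.3,2,0,0,-0.012,1]'

```text
clock: 2.1
eef_pos: [529.5, 209.2, 188.8]
tool_rot: [-3.14, 0.001, 1.947]
force: [0.3, 0.2, -0.1]
width: 85.3
gripper_force: 0.0
```

Run:
```python
from h import *
d=cam('wrist'); save(d,'w1.png'); W=cloud(d); 
m=(W[...,2]>92)&(W[...,2]<115); 
n,l,st,c=cv2.connectedComponentsWithStats(m.astype(np.uint8))
for i in range(1,n):
    if st[i,4]>300: print(c[i].round(),st[i,4],rect(W,l==i))
go(528,213,78,112)
```

```text
[324. 220.] 3220 (array([528.4, 215.3]), array([89. , 15.9]), -68.3, array([ 99.5, 101.4, 102.6]))
[321. 453.] 1098 (array([596.7,  43.9]), array([59.9,  4.8]), 19.1, array([ 92.7,  99.6, 107.6]))
at [529.7 209.  189. ] 111.5 w 85.6 t 2.15 F [ 0.1  0.3 -0. ]
shift cm [ 0.45 -0.   11.1 ] rv [-0.001  0.001 -0.008]
```

View pics/w1.png

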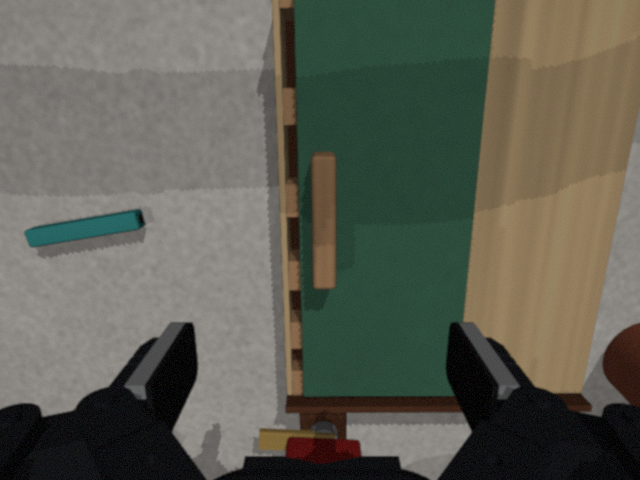

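The wrist view shows the handle at (324,220), square to the fingers, with the cover slightly ajar. Descending and gripping.

step_arm --commands '[0.6,0.1,5,0,0,-0.008,1,0.6,0.1,10.9,0,0,-0.008,1,0.6,0.1,10.9,0,0,-0.008,1,0.6,0.1,10.9,0,0,-0.008,0,0.6,0.1,10.9,0,0,-0.008,0,0.6,0.1,10.9,0,0,-0.008,0,0.6,0.1,10.9,0,0,-0.008,0,0.6,0.1,10.9,0,0,-0.008,0,0.6,0.1,10.9,0,0,-0.008,0,0.6,0.1,10.9,0,0,-0.008,0]'

```text
clock: 3.15
eef_pos: [528.7, 217.1, 80.5]
tool_rot: [3.141, 0.0, 1.957]
force: [-0.3, 0.1, 0.2]
width: -0.2
gripper_force: 0.0
```

step_arm --commands '[0,2,0,0,0,0,0,0,4,0,0,0,0,0,0,6,0,0,0,0,0,0,8,0,0,0,0,0,0,10,0,0,0,0,0,0,11,0,0,0,0,0,0,11.4,0,0,0,0,0,0,11.4,0,0,0,0,0,0,11.4,0,0,0,0,0,0,11.4,0,0,0,0,0]'

```text
clock: 4.15
eef_pos: [633.5, 259.6, 80.3]
tool_rot: [-3.141, 0.0, 1.957]
force: [-0.7, 0.7, -0.1]
width: -0.0
gripper_force: 0.0
```

Run:
```python
from h import *
d=cam('wrist'); e=cam('scene'); cv2.imwrite('pics/c2.png',np.hstack([cv2.resize(d['image'],(400,300)),cv2.resize(e['image'][200:400,300:567],(400,300))])[:,:,::-1])
s=ctrl.read_state(); print(s['width'],s['gripper_force'])
t=cam('top'); W=cloud(t);h=topz(t,W,92,115,(165,200,230,275)); print('handle',rect(W,h))
```

```text
0.10842632000531648 0.0
handle (array([536.2, 191.9]), array([43.4, 16.8]), -66.3, array([ 96. , 102. , 104.8]))
```

View pics/c2.png

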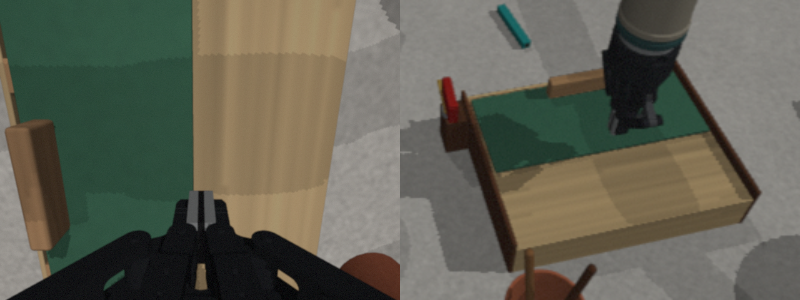

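Run:
```python
from h import *
s=ctrl.read_state(); p=np.array(s['eef_pos']); print(p,s['width'],s['gripper_force'],s['force'])
for n in('wrist','scene'):
    d=cam(n); W=cloud(d)
    q=np.array(d['world_to_cam'])@np.r_[p,1]; u,v=d['f']*q[0]/q[2]+d['cx'],d['f']*q[1]/q[2]+d['cy']; print(n,'tcp proj',u,v,q[2]); u,v=int(u),int(v); print(d['range_z'][v-30:v+31:10,u-20:u+21:10].round())
    if n=='wrist':
        for r in range(280,400,15): print(r,W[r,306:336:8].round().tolist())
    m=topz(d,W,92,106,(0,100,640,480)); print(W[...,2][240,::80].round())
    if n=='wrist':
        m=m.copy();m[:, 120:]=0; print('handle',rect(W,m))
```

```text
[633.94431321 259.75239935  80.4240288 ] -0.04589680746911815 0.0 [-0.84536626 -0.36773963 -1.23882082]
wrist tcp proj 321.42070099625437 286.73948780343346 196.73992089300236
[[205. 214. 215. 213. 215.]
 [204. 216. 215. 216. 216.]
 [207. 217. 217. 216. 218.]
 [208. 219. 219. 220. 218.]
 [210. 221. 221. 222. 221.]
 [212. 150. 150. 152. 222.]
 [212. 144. 142. 144. 143.]]
280 [[628.0, 256.0, 69.0], [632.0, 254.0, 60.0], [636.0, 255.0, 59.0], [640.0, 257.0, 59.0]]
295 [[630.0, 248.0, 69.0], [635.0, 246.0, 60.0], [639.0, 247.0, 60.0], [643.0, 249.0, 60.0]]
310 [[625.0, 269.0, 129.0], [627.0, 270.0, 129.0], [630.0, 270.0, 128.0], [632.0, 272.0, 128.0]]
325 [[625.0, 268.0, 138.0], [627.0, 269.0, 139.0], [630.0, 271.0, 139.0], [632.0, 271.0, 139.0]]
340 [[625.0, 268.0, 148.0], [627.0, 270.0, 149.0], [630.0, 271.0, 149.0], [632.0, 271.0, 148.0]]
355 [[625.0, 269.0, 158.0], [628.0, 270.0, 157.0], [630.0, 271.0, 157.0], [632.0, 271.0, 156.0]]
370 [[625.0, 270.0, 165.0], [628.0, 270.0, 164.0], [631.0, 267.0, 158.0], [631.0, 272.0, 166.0]]
385 [[626.0, 270.0, 172.0], [629.0, 266.0, 164.0], [633.0, 262.0, 157.0], [632.0, 269.0, 167.0]]
[-0. 80. 69. 70. 59. 61. 61. -0.]
handle (array([528.9, 215.3]), array([89.7, 17.7]), -67.5, array([ 93.7, 101. , 102.3]))
scene tcp proj 440.55188793533307 299.13571358725414 916.8836950105283
[[983. 981. 981. 819. 786.]
 [968. 966. 876. 829. 788.]
 [948. 945. 947. 949. 946.]
 [931. 928. 932. 942. 946.]
 [925. 925. 927. 924. 926.]
 [910. 909. 910. 908. 909.]
 [895. 895. 893. 894. 894.]]
[-222.   -2.    0.   -2.    1.   -3.  290.    2.]
```

Run:
```python
from h import *
d=cam('scene'); W=cloud(d); save(d,'s3.png')
cv2.imwrite('pics/c3.png',cv2.resize(d['image'][220:320,400:530,::-1],None,fx=6,fy=6,interpolation=cv2.INTER_CUBIC))
for r in range(262,296,4): print(r,[W[r,c].round().tolist() for c in range(436,472,6)])
w=cam('wrist'); print('wristcam',w['T'].round(3).tolist()); s=ctrl.read_state(); print(s['eef_pos'],s['tool_rot'])
```

```text
262 [[526.0, 254.0, 68.0], [634.0, 241.0, 193.0], [653.0, 247.0, 215.0], [656.0, 256.0, 221.0], [669.0, 262.0, 237.0], [670.0, 271.0, 240.0]]
266 [[538.0, 254.0, 69.0], [629.0, 245.0, 175.0], [654.0, 249.0, 206.0], [657.0, 258.0, 211.0], [671.0, 264.0, 230.0], [669.0, 274.0, 229.0]]
270 [[551.0, 253.0, 70.0], [630.0, 247.0, 165.0], [654.0, 251.0, 195.0], [660.0, 259.0, 205.0], [671.0, 266.0, 219.0], [672.0, 275.0, 222.0]]
274 [[561.0, 253.0, 70.0], [632.0, 248.0, 156.0], [653.0, 253.0, 183.0], [643.0, 266.0, 173.0], [554.0, 303.0, 71.0], [679.0, 276.0, 219.0]]
278 [[572.0, 253.0, 70.0], [637.0, 249.0, 150.0], [649.0, 257.0, 167.0], [657.0, 265.0, 178.0], [678.0, 268.0, 206.0], [685.0, 276.0, 216.0]]
282 [[585.0, 253.0, 72.0], [641.0, 251.0, 143.0], [648.0, 259.0, 154.0], [672.0, 263.0, 186.0], [688.0, 268.0, 208.0], [692.0, 276.0, 214.0]]
286 [[594.0, 253.0, 70.0], [643.0, 252.0, 134.0], [647.0, 262.0, 141.0], [587.0, 290.0, 69.0], [586.0, 302.0, 70.0], [585.0, 314.0, 72.0]]
290 [[605.0, 253.0, 70.0], [601.0, 265.0, 69.0], [601.0, 277.0, 71.0], [596.0, 290.0, 68.0], [597.0, 301.0, 70.0], [595.0, 313.0, 71.0]]
294 [[615.0, 253.0, 71.0], [612.0, 265.0, 69.0], [612.0, 277.0, 71.0], [609.0, 289.0, 70.0], [607.0, 301.0, 70.0], [602.0, 314.0, 67.0]]
wristcam [[0.926, 0.36, 0.114, 604.932], [0.378, -0.884, -0.276, 330.961], [0.001, 0.299, -0.954, 262.458], [0.0, 0.0, 0.0, 1.0]]
[634.15725976 259.88780272  80.37273245] [3.14149088e+00 7.76999475e-05 1.95672826e+00]
```

View pics/c3.png

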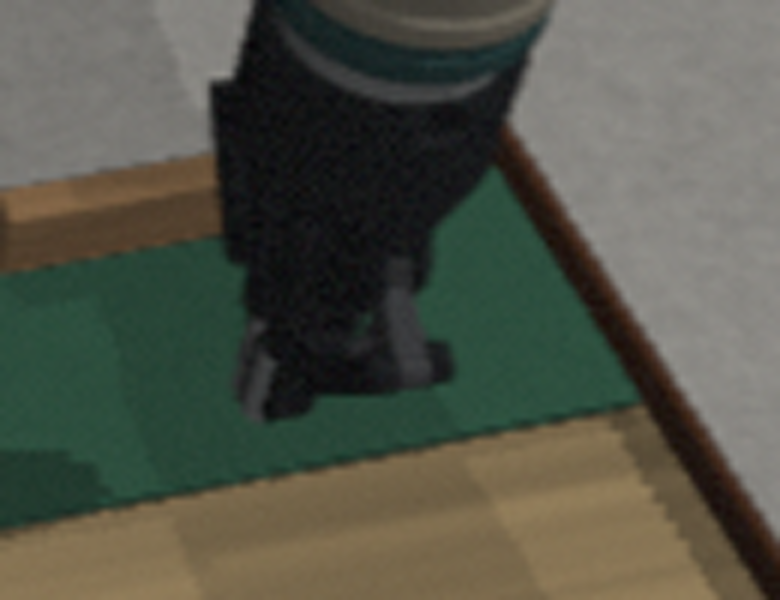

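The crop shows the fingertips well above the cover. Both cameras put them about 45 mm higher than the reported TCP, while the lateral position agrees. So the real tip is about the reported z + 45. I'll go back, open, and descend with that correction.

step_arm --commands '[0,-5,-1,0,0,0,1,0,-10,-1,0,0,0,1,-0.1,-11.4,-1,0,0,0,1,-0.1,-11.4,-1,0,0,0,1,-0.1,-11.4,-1,0,0,0,1,-0.1,-11.4,-1,0,0,0,1,-0.1,-11.4,2,0,0,0,1,-0.1,-11.4,4.6,0,0,0,1,-0.1,-11.4,4.6,0,0,0,1,-0.1,-11.4,4.6,0,0,0,1]'

```text
clock: 5.5
eef_pos: [529.5, 216.7, 34.1]
tool_rot: [-3.141, -0.0, 1.957]
force: [0.4, -0.9, -0.7]
width: 85.4
gripper_force: 0.0
```

step_arm --commands '[0,0,0,0,0,0,0,0,0,0,0,0,0,0,0,0,0,0,0,0,0,0,0,0,0,0,0,0,0,0,0,0,0,0,0,0,0,0,0,0,0,0,0]'

```text
invalid input
```

step_arm --commands '[0,0,0,0,0,0,0,0,0,0,0,0,0,0,0,0,0,0,0,0,0,0,0,0,0,0,0,0,0,0,0,0,0,0,0,0,0,0,0,0,0,0]'

```text
clock: 6.1
eef_pos: [529.2, 216.1, 34.8]
tool_rot: [3.141, 0.0, 1.957]
force: [-0.2, -1.0, 5.1]
width: 15.0
gripper_force: 59.4
```

Gripped at width 15. Sliding the cover back.

step_arm --commands '[0,2,0,0,0,0,0,0,4,0,0,0,0,0,0,6,0,0,0,0,0,0,8,0,0,0,0,0,0,10,0,0,0,0,0,0,11,0,0,0,0,0,0,11.3,0,0,0,0,0,0,11.3,0,0,0,0,0,0,11.3,0,0,0,0,0,0,11.3,0,0,0,0,0]'

```text
clock: 7.1
eef_pos: [633.3, 258.2, 34.9]
tool_rot: [-3.141, 0.001, 1.956]
force: [-2.2, -0.8, 5.8]
width: 15.0
gripper_force: 60.2
```

step_arm --commands '[0,0.3,0,0,0,0,0,0,0.3,0,0,0,0,0,0,0.3,0,0,0,0,0]'

```text
clock: 7.4
eef_pos: [633.0, 258.1, 34.9]
tool_rot: [-3.135, 0.001, 1.957]
force: [-9.0, -5.3, 12.1]
width: 15.0
gripper_force: 61.0
```

Run:
```python
from h import *
d=cam('wrist'); W=cloud(d); save(d,'w4.png')
go(633,258,34,112)
```

```text
at [633.1 258.1  34.9] 112.1 w 15.1 t 7.45 F [-9.6 -5.4 12.1]
shift cm [-0.   -0.01  0.09] rv [-0.007  0.001  0.002]
```

View pics/w4.png

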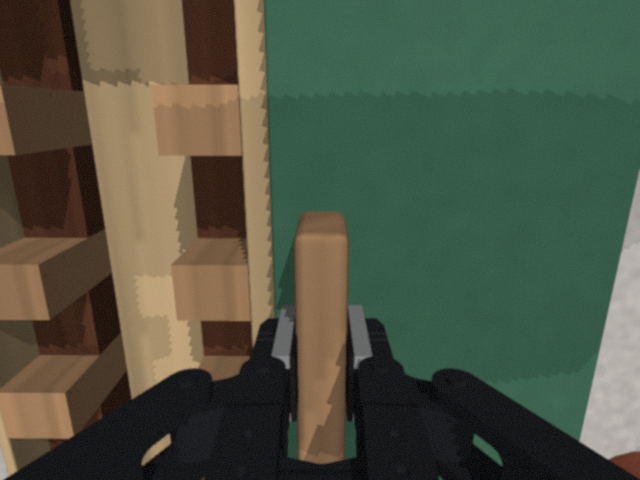

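The wrist view shows the cover against its back stop (9.6 N), the bay open, and the handle between the pads. Releasing, rising, and heading to prop44.

step_arm --commands '[0,0,0,0,0,0,1,0,0,0,0,0,0,1,0,0,0,0,0,0,1,0,0,-5,0,0,0,1,0,0,-10,0,0,0,1,0,0,-13,0,0,0,1,0,0,-13,0,0,0,1,0,0,-13,0,0,0,1]'

```text
clock: 8.25
eef_pos: [636.8, 259.8, 164.8]
tool_rot: [3.14, 0.0, 1.957]
force: [0.5, 0.2, -0.3]
width: 85.2
gripper_force: 0.0
```

Run:
```python
from h import *
go(420,-107,150,-5)
```

```text
at [636.8 259.8 164.8] 112.1 w 85.2 t 8.25 F [ 0.5  0.2 -0.3]
shift cm [-25.83 -33.89   1.44] rv [ 1.000e-03 -1.000e-03  2.044e+00]
```

step_arm --commands '[-25.8,-33.9,1.4,0,0,2.044,1,-25.8,-33.9,1.4,0,0,2.044,1,-25.8,-33.9,1.4,0,0,2.044,1,-25.8,-33.9,1.4,0,0,2.044,1,-25.8,-33.9,1.4,0,0,2.044,1,-25.8,-33.9,1.4,0,0,2.044,1,-25.8,-33.9,1.4,0,0,2.044,1,-25.8,-33.9,1.4,0,0,2.044,1,-25.8,-33.9,1.4,0,0,2.044,1,-25.8,-33.9,1.4,0,0,2.044,1]'

```text
clock: 9.25
eef_pos: [415.1, -110.8, 148.9]
tool_rot: [-3.14, 0.005, 0.443]
force: [0.7, 0.6, -0.6]
width: 85.9
gripper_force: 0.0
```

Run:
```python
from h import *
go(420,-107,150,-5)
```

```text
at [ 415.1 -110.8  148.9] 25.4 w 85.9 t 9.25 F [ 0.7  0.6 -0.6]
shift cm [ 0.6  -0.13 -0.12] rv [0.    0.006 0.53 ]
```

step_arm --commands '[0.6,-0.1,-0.1,0,0,0.53,1,0.6,-0.1,-0.1,0,0,0.53,1,0.6,-0.1,-0.1,0,0,0.53,1,0.6,-0.1,-0.1,0,0,0.53,1,0.6,-0.1,-0.1,0,0,0.53,1,0.6,-0.1,-0.1,0,0,0.53,1]'

```text
clock: 9.85
eef_pos: [423.6, -103.2, 150.4]
tool_rot: [3.141, 0.002, -0.071]
force: [0.5, -0.0, 1.5]
width: 85.6
gripper_force: 0.0
```

```bash
cat >> h.py <<'E'
def prop(d,h,near,rad=110):
    W=cloud(d); m=(abs(W[...,2]-h)<4)&(np.hypot(W[...,0]-near[0],W[...,1]-near[1])<rad)
    hsv=cv2.cvtColor(d['image'],cv2.COLOR_RGB2HSV); m&=(hsv[...,1]>50)
    n,l,st,c=cv2.connectedComponentsWithStats(m.astype(np.uint8)); i=1+st[1:,4].argmax(); return rect(W,l==i),st[i,4]
def tips(d):
    "gripper tip z reading: lowest points of dark near things in wrist view"
    W=cloud(d); z=d['range_z']; m=(z>0)&(z<190); m[:200]=0
    return np.nanpercentile(W[...,2][m],[0.5,2])
E
python3 - <<'E'
from h import *
d=cam('wrist'); print(prop(d,44,(420,-107)),tips(d)); save(d,'w5.png')
go(420,-107,30,-5)
t=cam('top'); save(t,'top2.png'); np.save('top2.npy',t,allow_pickle=True)
# chest: divider tops (60) outline and sides
W=cloud(t); hsv=cv2.cvtColor(t['image'],cv2.COLOR_RGB2HSV)
g=(hsv[...,0]>65)&(hsv[...,0]<85)&(hsv[...,1]>120); g[:, :90]=0; g[:120]=0; g[300:]=0
n,l,st,c=cv2.connectedComponentsWithStats(g.astype(np.uint8)); i=1+st[1:,4].argmax(); print('cover',rect(W,l==i))
print('props',prop(t,16,(433.7,-248.6),60),prop(t,23,(433,-389),60))
E
```

```text
((array([ 420.8, -106.7]), array([99.5, 43.5]), -5.0, array([42.3, 43.5, 44.6])), np.int32(8542)) [205.25228007 209.24480088]
at [ 423.8 -103.2  150.6] -4.1 w 85.7 t 9.9 F [0.  0.1 0.1]
shift cm [-0.34  0.4  12.06] rv [0.    0.002 0.016]
cover (array([674.1, 273.9]), array([299.1, 119.4]), -67.8, array([67.1, 70.3, 73.6]))
props ((array([ 404.7, -271. ]), array([30.4, 14.7]), -1.4, array([13.1, 16.2, 19.2])), np.int32(61)) ((array([ 433.7, -388.3]), array([98.4, 22.7]), 21.3, array([19.8, 23.2, 26.2])), np.int32(437))
```

View pics/w5.png

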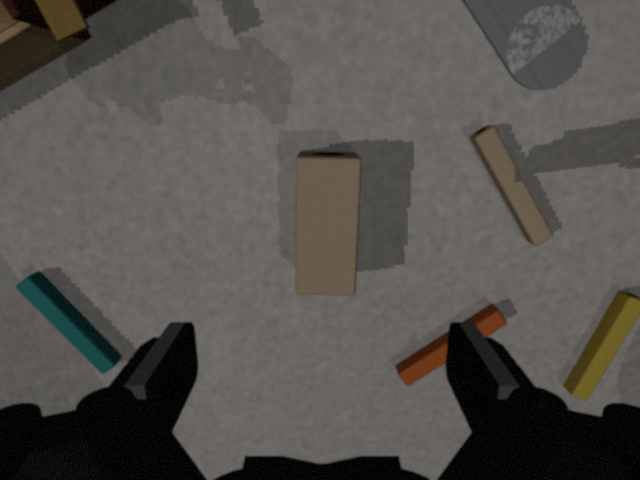

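The wrist view shows prop44 at (328,224) between the finger tracks. The open tips are at 205 for a reported 150, which matches the 45 mm offset plus the 13 mm swing. Descending.

step_arm --commands '[-0.3,0.4,5,0,0,0.016,1,-0.3,0.4,10,0,0,0.016,1,-0.3,0.4,14,0,0,0.016,1,-0.3,0.4,17,0,0,0.016,1,-0.3,0.4,19.1,0,0,0.016,1,-0.3,0.4,19.1,0,0,0.016,1,-0.3,0.4,19.1,0,0,0.016,1,-0.3,0.4,19.1,0,0,0.016,1]'

```text
clock: 10.75
eef_pos: [422.1, -107.8, -38.6]
tool_rot: [3.141, 0.009, -0.085]
force: [-0.5, -0.3, -0.3]
width: 85.2
gripper_force: 0.0
```

step_arm --commands '[0,0,0,0,0,0,0,0,0,0,0,0,0,0,0,0,0,0,0,0,0,0,0,0,0,0,0,0,0,0,0,0,0,0,0]'

```text
clock: 11.25
eef_pos: [423.9, -107.2, -36.4]
tool_rot: [-3.139, 0.003, -0.091]
force: [0.3, 2.0, 6.5]
width: 43.4
gripper_force: 61.5
```

Run:
```python
from h import *
go(420,-107,150,-5)
```

```text
at [ 423.9 -107.2  -36.4] -5.2 w 43.4 t 11.25 F [0.3 2.  6.5]
shift cm [ -0.46  -0.03 -18.64] rv [-0.002  0.003 -0.004]
```

Gripped at width 43.4. Lifting.

step_arm --commands '[0,0,-5,0,0,0,0,0,0,-10,0,0,0,0,0,0,-15,0,0,0,0,0,0,-18,0,0,0,0,0,0,-18,0,0,0,0,0,0,-18,0,0,0,0,0,0,-18,0,0,0,0,0]'

```text
invalid input
```

```bash
cat >> h.py <<'E'
O=np.array([553.8,225.2]); A=np.radians(22.1); CX=np.array([np.cos(A),np.sin(A)]); CY=np.array([-np.sin(A),np.cos(A)])
def slot(x,y): return O+x*CX+y*CY
E
python3 - <<'E'
from h import *
p=slot(3,111); print(p); go(p[0],p[1],150,22.1)
d=cam('wrist'); s=ctrl.read_state(); W=cloud(d)
m=(W[...,2]>s['eef_pos'][2]+58)&(W[...,2]<s['eef_pos'][2]+90); hsv=cv2.cvtColor(d['image'],cv2.COLOR_RGB2HSV); m&=hsv[...,1]>50
print(m.sum(),rect(W,m)); save(d,'w6.png')
E
```

```text
[514.81869268 329.17335082]
at [ 423.9 -107.2  -36.4] -5.2 w 43.4 t 11.25 F [0.3 2.  6.5]
shift cm [  5.   -44.33 -18.56] rv [-0.003  0.003 -0.477]
41795 (array([ 436. , -108.3]), array([77.6, 77. ]), -48.8, array([33.8, 43.4, 45.8]))
```

step_arm --commands '[0,0,-5,0,0,0,0,0,0,-10,0,0,0,0,0,0,-15,0,0,0,0,0,0,-18,0,0,0,0,0,0,-18,0,0,0,0,0,0,-18,0,0,0,0,0,0,-18,0,0,0,0]'

```text
clock: 12.0
eef_pos: [422.9, -107.0, 141.4]
tool_rot: [-3.14, 0.008, -0.089]
force: [-0.4, 0.1, -5.2]
width: 43.3
gripper_force: 64.4
```

```bash
cat >> h.py <<'E'
def held(d,h,wid=None):
    s=ctrl.read_state(); p=np.array(s['eef_pos']); W=cloud(d); W2=W-p
    r=R.from_euler('xyz',s['tool_rot']).as_matrix(); L=W2@r   # tool coords
    hsv=cv2.cvtColor(d['image'],cv2.COLOR_RGB2HSV); m=(abs(L[...,2]+45+13)<45)&(hsv[...,1]>50)&(hsv[...,2]>50)&(abs(L[...,1])<40)&(abs(L[...,0])<90)
    zt=np.nanmedian(L[...,2][m&(L[...,0]>15)]); q=L[m&(abs(L[...,2]-zt)<4)]
    c,sz,a=cv2.minAreaRect(q[:,:2].astype(np.float32)); print('held tool-frame top z',zt.round(1),'x',np.percentile(q[:,0],[1,99]).round(1),'y',np.percentile(q[:,1],[1,99]).round(1),'ang',a,sz)
E
python3 - <<'E'
from h import *
p=slot(3,111); print(p); go(p[0],p[1],150,22.1)
d=cam('wrist'); held(d,44); save(d,'w6.png')
E
```

```text
[514.81869268 329.17335082]
at [ 422.9 -107.   141.4] -5.1 w 43.3 t 12.0 F [-0.4  0.1 -5.2]
shift cm [  5.25 -44.26  -0.82] rv [-0.004  0.008 -0.475]
held tool-frame top z -80.0 x [-20.9  45.7] y [-21.6  20.4] ang 89.4945068359375 (55.71862030029297, 70.94176483154297)
```

Held well, with the centre 4 mm behind the tool axis and 58 mm above the reported TCP. Going over slot44.

step_arm --commands '[5.3,-44.3,-0.8,0,0.008,-0.475,0,5.3,-44.3,-0.8,0,0.008,-0.475,0,5.3,-44.3,-0.8,0,0.008,-0.475,0,5.3,-44.3,-0.8,0,0.008,-0.475,0,5.3,-44.3,-0.8,0,0.008,-0.475,0,5.3,-44.3,-0.8,0,0.008,-0.475,0,5.3,-44.3,-0.8,0,0.008,-0.475,0,5.3,-44.3,-0.8,0,0.008,-0.475,0,5.3,-44.3,-0.8,0,0.008,-0.475,0,5.3,-44.3,-0.8,0,0.008,-0.475,0]'

```text
clock: 13.05
eef_pos: [515.0, 337.7, 147.5]
tool_rot: [-3.136, -0.002, 0.396]
force: [-1.3, 1.2, -4.2]
width: 43.8
gripper_force: 64.9
```

Run:
```python
from h import *
p=slot(4,111); print(p); go(p[0],p[1],40,22.1)
d=cam('wrist'); held(d,44); save(d,'w7.png')
```

```text
[515.74522132 329.54957508]
at [515.  337.7 147.5] 22.7 w 43.8 t 13.05 F [-1.3  1.2 -4.2]
shift cm [-0.28  0.84 10.75] rv [-0.005 -0.002  0.011]
held tool-frame top z -79.7 x [-18.8  48.1] y [-26.2  16.1] ang 89.71446990966797 (44.7325325012207, 70.55704498291016)
```

View pics/w7.png

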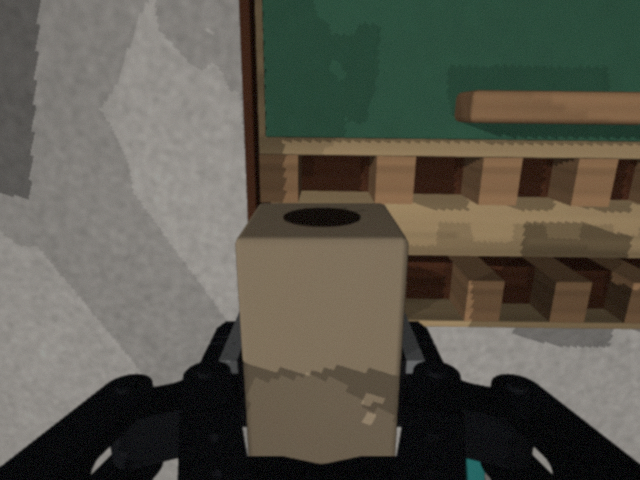

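The wrist view shows prop44 held (240–400), with the slot44 opening in the back rail at (300–372,175). Lowering to just above, settling, then checking the divider edges.

step_arm --commands '[-0.3,0.8,3,0,0,0.011,0,-0.3,0.8,6,0,0,0.011,0,-0.3,0.8,9,0,0,0.011,0,-0.3,0.8,9,0,0,0.011,0,-0.3,0.8,9,0,0,0.011,0,-0.3,0.8,9,0,0,0.011,0]'

```text
clock: 13.7
eef_pos: [518.3, 319.8, 62.1]
tool_rot: [-3.141, -0.005, 0.374]
force: [1.0, -0.6, -4.2]
width: 43.1
gripper_force: 64.6
```

```bash
cat >> h.py <<'E'
def dividers(W,x0=30,x1=54,zt=60):
    "edges in chest y of tops at z~60 on a rail"
    c=(W[...,:2]-O); X=c@CX; Y=c@CY; m=(X>x0)&(X<x1)&(abs(W[...,2]-zt)<5); m2=(X>x0)&(X<x1)&(W[...,2]<zt-7)
    b=np.arange(-170,171,2); a=np.histogram(Y[m],b)[0]; z=np.histogram(Y[m2],b)[0]
    on=(a>z)&(a>0); e=np.flatnonzero(np.diff(on.astype(int))); return b[e+1], b[:-1][(a+z)>0][[0,-1]]
E
python3 - <<'E'
from h import *
p=slot(4,111); go(p[0],p[1],-19,22.1)
d=cam('wrist'); held(d,44); print(dividers(cloud(d)),dividers(cloud(d),-54,-30)); 
d=np.load('top2.npy',allow_pickle=True).item(); W=cloud(d); print('top',dividers(W),dividers(W,-54,-30))
c=W[...,:2]-O; X=c@CX; Y=c@CY
for k in(-40,20,90): m=(abs(Y-k)<10)&(W[...,2]>52)&(W[...,2]<65)&(X<70)&(X>-120); print('x extents',k,np.percentile(X[m],[1,99]).round(1))
for k in(-50,60,): m=(abs(X-k)<20)&(W[...,2]>70)&(W[...,2]<81)&(abs(Y)>150)&(abs(Y)<180); print('sides y',k,np.percentile(Y[m&(Y<0)],[2,50,98]).round(1),np.percentile(Y[m&(Y>0)],[2,50,98]).round(1))
E
```

```text
at [518.3 319.8  62.1] 21.4 w 43.1 t 13.7 F [ 1.  -0.6 -4.2]
shift cm [ 0.07 -0.99  8.11] rv [-0.001 -0.005 -0.012]
held tool-frame top z -79.4 x [-20.8  45.9] y [-21.4  21.1] ang 89.61148071289062 (69.82769775390625, 70.95991516113281)
(array([ -6,  18,  62,  86, 136, 160]), array([-42, 158])) (array([-58, -40, -10,  -8,  -6,  18, 158, 160]), array([-58, 158]))
top (array([-160, -136, -114,  -90,  -62,  -38,   -4,   20,   62,   88,  136,
        162]), array([-170,  160])) (array([-160, -136, -116,  -90,  -64,  -40,   -4,   20,   62,   88,  136,
        160]), array([-170,  158]))
x extents -40 [-61.1  68. ]
x extents 20 [-61.   68.2]
x extents 90 [-60.9  67.6]
sides y -50 [-178.8 -165.  -160.6] [157.3 160.7 164.4]
sides y 60 [-166.3 -162.9 -150.8] [157.6 160.3 164.2]
```

Divider edges match the model to about 1 mm, so the chest frame is good. Correcting laterally first and settling.

step_arm --commands '[0.1,-1.0,3.5,0,0.005,-0.012,0,0.1,-1.0,3.5,0,0.005,-0.012,0,0.1,-1.0,3.5,0,0.005,-0.012,0,0.1,-1.0,3.5,0,0.005,-0.012,0,0.1,-1.0,3.5,0,0.005,-0.012,0,0.1,-1.0,3.5,0,0.005,-0.012,0]'

```text
clock: 14.35
eef_pos: [514.9, 330.3, 26.9]
tool_rot: [-3.14, -0.01, 0.387]
force: [-0.4, 0.1, -4.1]
width: 43.3
gripper_force: 64.9
```

Run:
```python
from h import *
p=slot(4,111); go(p[0],p[1],-19,22.1); d=cam('wrist'); held(d,44); go(p[0],p[1],-19,22.1)
```

```text
at [514.9 330.3  26.9] 22.1 w 43.3 t 14.35 F [-0.4  0.1 -4.1]
shift cm [0.01 0.11 4.59] rv [-0.002 -0.01   0.001]
held tool-frame top z -42.5 x [46.3 89.8] y [-39.2  39.2] ang 89.9913558959961 (80.00025177001953, 44.2827262878418)
at [514.7 330.2  26.7] 22.1 w 43.6 t 14.4 F [-0.1 -0.6 -3.5]
shift cm [0.03 0.11 4.57] rv [-0.002 -0.009  0.001]
```

step_arm --commands '[0,0.1,1,0,-0.009,0,0,0,0.1,2,0,-0.009,0,0,0,0.1,3,0,-0.009,0,0,0,0.1,4,0,-0.009,0,0,0,0.1,4.5,0,-0.009,0,0,0,0.1,4.5,0,-0.009,0,0,0,0.1,4.5,0,-0.009,0,0,0,0.1,4.5,0,-0.009,0,0]'

```text
clock: 15.2
eef_pos: [520.9, 328.3, -13.1]
tool_rot: [-3.14, -0.009, 0.384]
force: [-1.7, -7.2, 36.6]
width: 43.4
gripper_force: 71.5
```

Contact at 37 N, about 6 mm high. Backing up and looking.

step_arm --commands '[-0.3,-0.2,-3,0,0,0,0,-0.3,-0.2,-6,0,0,0,0,-0.3,-0.2,-7,0,0,0,0,-0.3,-0.2,-7,0,0,0,0,-0.3,-0.2,-7,0,0,0,0,-0.3,-0.2,-7,0,0,0,0]'

```text
clock: 15.8
eef_pos: [510.3, 329.5, 49.0]
tool_rot: [-3.141, 0.004, 0.387]
force: [-0.2, 0.2, -4.2]
width: 43.6
gripper_force: 67.2
```

Run:
```python
from h import *
p=slot(4,111); d=cam('wrist'); held(d,44); save(d,'w8.png'); go(p[0],p[1],-19,22.1); print(ctrl.read_state()['tool_rot'],ctrl.read_state()['qpos'])
W=cloud(d); v=W[250:470:20,[290,320,350]]; print(W[200:460:20,320].round(1).tolist())
```

```text
held tool-frame top z -78.4 x [-20.8  46. ] y [-21.8  20.6] ang 89.87076568603516 (60.634883880615234, 70.9498291015625)
at [510.5 329.5  49.2] 22.2 w 43.5 t 15.85 F [ 0.1  0.9 -4.3]
shift cm [0.5  0.2  6.82] rv [-0.001  0.003  0.001]
[-3.14087349  0.00328994  0.38677577] [-1.00303658  0.85383551  0.65968159  1.76644876 -0.71716295  0.78171749
 -1.15987842]
[[540.4, 343.1, 15.7], [553.6, 348.1, 113.3], [552.3, 347.5, 128.0], [547.5, 345.5, 128.2], [542.5, 343.5, 128.6], [537.0, 341.3, 127.8], [532.0, 339.2, 128.4], [526.6, 337.0, 128.8], [521.0, 334.7, 128.8], [515.1, 332.4, 128.8], [509.0, 329.8, 128.7], [502.2, 327.1, 128.0], [495.8, 324.5, 128.2]]
```

View pics/w8.png

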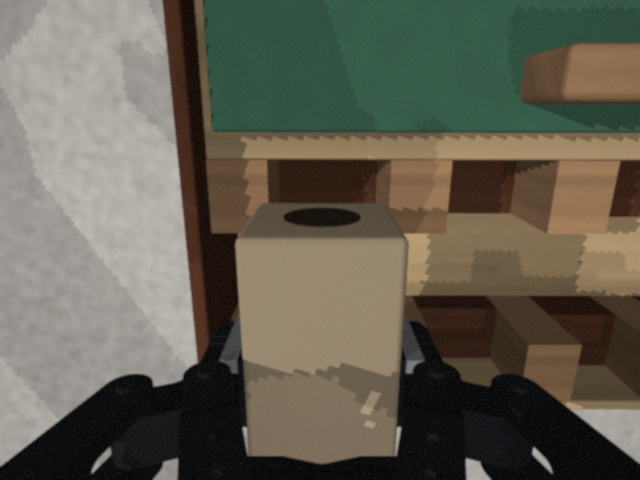

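Prop still held squarely. I suspect the finger knuckles met the left side wall (76 mm), so I'm measuring how far they stick out.

Run:
```python
from h import *
p=slot(4,111); d=cam('wrist'); s=ctrl.read_state(); W=cloud(d)
L=(W-np.array(s['eef_pos']))@R.from_euler('xyz',s['tool_rot']).as_matrix()
dark=(d['image'].max(2)<60)&(d['range_z']>0)&(d['range_z']<200)
for z in range(-160,-40,8):
    m=dark&(abs(L[...,2]-z)<4)
    if m.sum()>20: print(z,'y',np.percentile(L[...,1][m],[1,99]).round(),'x',np.percentile(L[...,0][m],[1,99]).round())
c=W[...,:2]-O; X=c@CX; Y=c@CY
m=(abs(X)<20)&(Y<80)&(Y>-40)&(W[...,2]<70); print('mid z',np.nanpercentile(W[...,2][m],[5,50,95]))
m=(X>26)&(X<60)&(W[...,2]>70)&(W[...,2]<80)&(Y>140); print('wall y',np.percentile(Y[m],[1,50,99]))
```

```text
-128 y [-25.  23.] x [16. 18.]
-120 y [-60.  58.] x [10. 18.]
-112 y [-59.  58.] x [ 6. 17.]
-104 y [-57.  56.] x [-8. 17.]
-96 y [-55.  54.] x [-11.  13.]
-88 y [-52.  51.] x [ 6. 14.]
-80 y [-39.  39.] x [-10.  13.]
-72 y [-36.  35.] x [ 6. 47.]
-64 y [-35.  35.] x [ 6. 47.]
-56 y [-35.  34.] x [ 6. 47.]
-48 y [-35.  34.] x [ 6. 47.]
mid z [4.53861203 5.59055565 6.65008212]
wall y [158.91135338 161.26699768 164.97707661]
```

Confirmed: the knuckles are ±52 mm wide 88 mm above the reported TCP, so they meet the wall top. I'll lower only to a reported z of about -6, with the prop well inside the slot, open slightly, and let it drop the last ~1.4 cm in its guides.

step_arm --commands '[0.5,0.3,2,0,0.003,0,0,0.5,0.3,2,0,0.003,0,0,0.5,0.3,2,0,0.003,0,0,0.5,0.3,3,0,0.003,0,0,0.5,0.3,4,0,0.003,0,0,0.5,0.3,5,0,0.003,0,0,0.5,0.3,5.5,0,0.003,0,0,0.5,0.3,5.5,0,0.003,0,0,0.5,0.3,5.5,0,0.003,0,0,0.5,0.3,5.5,0,0.003,0,0]'

```text
clock: 16.9
eef_pos: [517.7, 329.2, -3.7]
tool_rot: [-3.14, -0.003, 0.387]
force: [0.7, 0.3, -4.3]
width: 43.4
gripper_force: 66.9
```

Run:
```python
from h import *
p=slot(4,111); go(p[0],p[1],-6,22.1)
```

```text
at [517.7 329.2  -3.7] 22.2 w 43.4 t 16.9 F [ 0.7  0.3 -4.3]
shift cm [-0.17 -0.11  0.23] rv [-0.001 -0.003  0.001]
```

step_arm --commands '[-0.2,-0.1,0.3,0,0,0,0,-0.2,-0.1,0.3,0,0,0,0,-0.2,-0.1,0.3,0,0,0,0.57,-0.2,-0.1,0.3,0,0,0,0.57,-0.2,-0.1,0.3,0,0,0,0.57,-0.2,-0.1,-2,0,0,0,0.57,-0.2,-0.1,-6,0,0,0,0.57,-0.2,-0.1,-10,0,0,0,0.57,-0.2,-0.1,-12,0,0,0,0.57,-0.2,-0.1,-12,0,0,0,0.57]'

```text
clock: 17.9
eef_pos: [517.5, 329.9, 119.6]
tool_rot: [-3.139, -0.009, 0.387]
force: [0.9, -0.3, -0.5]
width: 49.0
gripper_force: 0.0
```

```bash
cat >> h.py <<'E'
def inslot(d,y0):
    W=cloud(d); c=W[...,:2]-O; X=c@CX; Y=c@CY; m=(abs(Y-y0)<45)&(abs(X)<62)&(W[...,2]>52); 
    m1=(abs(X)<22)&(abs(Y-y0)<32)&(W[...,2]>40)&(W[...,2]<90)
    q=np.stack([X[m1],Y[m1],W[...,2][m1]],-1); print('mid top: Y',np.percentile(q[:,1],[1,99]).round(1),'z',np.percentile(q[:,2],[5,50,95]).round(1))
    w=(Y>y0-6)&(Y<y0+6)&(abs(X)<62)&(W[...,2]>40); 
    for k in range(-50,51,20):
        mm=w&(abs(X-k)<6); print(k,np.nanmedian(W[...,2][mm]).round(1) if mm.any() else None,end=' ')
    print('X ext',np.percentile(X[w&(W[...,2]<68)],[1,99]).round(1))
E
python3 - <<'E'
from h import *
d=cam('wrist'); save(d,'w9.png'); inslot(d,111)
t=cam('top'); inslot(t,111); go(433,-389,100,21)
E
```

```text
mid top: Y [ 90.3 133.1] z [58.4 59.5 60.6]
-50 59.0 -30 59.4 -10 59.5 10 234.6 30 59.6 50 58.7 X ext [-58.  61.]
mid top: Y [ 88.5 132.3] z [48.8 60.2 63.4]
-50 588.2 -30 371.5 -10 564.4 10 546.9 30 538.8 50 520.7 X ext [-61.   15.8]
at [514.7 329.3 116. ] 22.2 w 48.8 t 18.0 F [-0.3  0.6 -0.8]
shift cm [-34.68  63.44   1.38] rv [-0.002 -0.003  0.02 ]
```

View pics/w9.png

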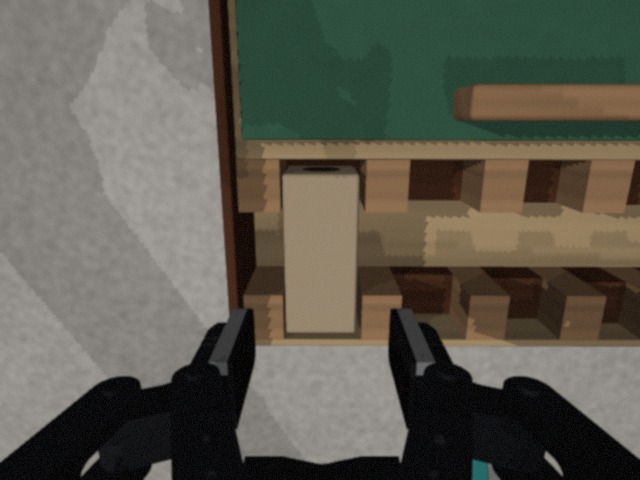

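Picture: prop44 lies flush in slot44 at (320,250), top 59.5 mm. On to prop23.

step_arm --commands '[-34.7,63.4,-3,0,0,0.02,1,-34.7,63.4,-3,0,0,0.02,1,-34.7,63.4,-3,0,0,0.02,1,-34.7,63.4,-3,0,0,0.02,1,-34.7,63.4,-3,0,0,0.02,1,-34.7,63.4,-3,0,0,0.02,1,-34.7,63.4,-3,0,0,0.02,1,-34.7,63.4,-3,0,0,0.02,1,-34.7,63.4,-3,0,0,0.02,1,-34.7,63.4,-3,0,0,0.02,1]'

```text
clock: 19.0
eef_pos: [456.6, -168.6, 134.3]
tool_rot: [-3.139, -0.0, 0.367]
force: [0.8, 0.1, -0.8]
width: 85.7
gripper_force: 0.0
```

step_arm --commands '[0,0,0,0,0,0,1,0,0,0,0,0,0,1,0,0,0,0,0,0,1,0,0,0,0,0,0,1]'

```text
clock: 19.4
eef_pos: [458.0, -165.1, 134.8]
tool_rot: [-3.139, -0.002, 0.37]
force: [-0.4, 0.2, 0.1]
width: 85.0
gripper_force: 0.0
```

Run:
```python
from h import *
go(433.7,-388.3,120,21)
```

```text
at [ 458.  -165.1  134.8] 21.2 w 85.0 t 19.4 F [-0.4  0.2  0.1]
shift cm [-10.34  19.93   1.4 ] rv [-0.003 -0.002  0.003]
```

step_arm --commands '[-10.3,19.9,1.4,0,0,0,1,-10.3,19.9,1.4,0,0,0,1,-10.3,19.9,1.4,0,0,0,1,-10.3,19.9,1.4,0,0,0,1,-10.3,19.9,1.4,0,0,0,1,-10.3,19.9,1.4,0,0,0,1,-10.3,19.9,1.4,0,0,0,1,-10.3,19.9,1.4,0,0,0,1]'

```text
clock: 20.2
eef_pos: [434.4, -387.2, 120.6]
tool_rot: [-3.138, -0.003, 0.37]
force: [0.5, 0.2, -0.3]
width: 85.5
gripper_force: 0.0
```

```bash
cat >> h.py <<'E'
def aim(h,near,z):
    d=cam('wrist'); r,n=prop(d,h,near,90); print(r,n); go(r[0][0],r[0][1],z,r[2])
E
python3 - <<'E'
from h import *
aim(23,(433.7,-388.3),-41)
E
```

```text
(array([ 434. , -388.9]), array([99.8, 22.6]), 20.8, array([21.2, 22.4, 23.6])) 4687
at [ 434.4 -387.3  120.7] 21.2 w 85.9 t 20.25 F [0.4 0.4 0.7]
shift cm [-0.15  0.18 16.17] rv [-0.003 -0.003  0.007]
```

step_arm --commands '[-0.2,0.2,5,0,0,0.007,1,-0.2,0.2,10,0,0,0.007,1,-0.2,0.2,13,0,0,0.007,1,-0.2,0.2,15.9,0,0,0.007,1,-0.2,0.2,15.9,0,0,0.007,1,-0.2,0.2,15.9,0,0,0.007,1,-0.2,0.2,15.9,0,0,0.007,0,-0.2,0.2,15.9,0,0,0.007,0,-0.2,0.2,15.9,0,0,0.007,0,-0.2,0.2,15.9,0,0,0.007,0]'

```text
clock: 21.25
eef_pos: [432.9, -392.4, -37.2]
tool_rot: [-3.141, -0.003, 0.36]
force: [-0.5, -1.7, 0.7]
width: 28.2
gripper_force: 1.6
```

step_arm --commands '[0,0,0,0,0,0,0,0,0,0,0,0,0,0]'

```text
clock: 21.45
eef_pos: [432.8, -392.5, -37.1]
tool_rot: [-3.141, -0.003, 0.36]
force: [0.4, 1.0, 6.0]
width: 21.5
gripper_force: 60.3
```

Gripped (21.5 mm). Lifting and measuring the hold.

step_arm --commands '[0,0,-5,0,0,0,0,0,0,-10,0,0,0,0,0,0,-15,0,0,0,0,0,0,-19,0,0,0,0,0,0,-19,0,0,0,0,0,0,-19,0,0,0,0,0,0,-19,0,0,0,0]'

```text
clock: 22.15
eef_pos: [431.4, -391.3, 150.6]
tool_rot: [-3.138, -0.002, 0.36]
force: [-0.3, 0.7, -1.4]
width: 21.9
gripper_force: 59.4
```

Run:
```python
from h import *
d=cam('wrist'); held(d,23); p=slot(0,-76.5); go(p[0],p[1],130,22.1)
t=cam('top'); print(prop(t,16,(433.7,-248.6),60))
```

```text
held tool-frame top z -59.8 x [-40.4  51.9] y [-11.4  10.3] ang 89.62261962890625 (23.141921997070312, 96.16038513183594)
at [ 431.3 -391.4  150.3] 20.6 w 21.8 t 22.2 F [-1.3 -0.4 -1.1]
shift cm [ 33.37 -45.74   2.27] rv [-0.004 -0.001 -0.026]
((array([ 434.1, -248.2]), array([98.8, 16.1]), 30.4, array([13.3, 16.1, 19.2])), np.int32(300))
```

step_arm --commands '[33.2,-45.7,1,0,0,-0.026,0,33.2,-45.7,1,0,0,-0.026,0,33.2,-45.7,1,0,0,-0.026,0,33.2,-45.7,1,0,0,-0.026,0,33.2,-45.7,1,0,0,-0.026,0,33.2,-45.7,1,0,0,-0.026,0,33.2,-45.7,1,0,0,-0.026,0,33.2,-45.7,1,0,0,-0.026,0,33.2,-45.7,1,0,0,-0.026,0,33.2,-45.7,1,0,0,-0.026,0]'

```text
clock: 23.25
eef_pos: [564.2, 91.4, 143.1]
tool_rot: [-3.14, -0.0, 0.386]
force: [1.5, -0.4, -0.5]
width: 21.8
gripper_force: 59.3
```

step_arm --commands '[0,0,0,0,0,0,0,0,0,0,0,0,0,0,0,0,0,0,0,0,0]'

```text
clock: 23.55
eef_pos: [563.9, 87.7, 143.7]
tool_rot: [-3.141, -0.0, 0.384]
force: [0.3, 0.5, -0.9]
width: 21.7
gripper_force: 59.4
```

Run:
```python
from h import *
p=slot(-2,-77); go(p[0],p[1],70,22.1)
```

```text
at [563.9  87.7 143.7] 22.0 w 21.7 t 23.55 F [ 0.3  0.5 -0.9]
shift cm [ 4.02 -5.43  7.37] rv [-0.    -0.    -0.002]
```

step_arm --commands '[4,-5.4,4,0,0,0,0,4,-5.4,8,0,0,0,0,4,-5.4,9,0,0,0,0,4,-5.4,9,0,0,0,0,4,-5.4,9,0,0,0,0,4,-5.4,9,0,0,0,0,4,-5.4,9,0,0,0,0]'

```text
clock: 24.25
eef_pos: [582.8, 153.5, 56.3]
tool_rot: [-3.141, -0.005, 0.384]
force: [-0.3, -0.5, -1.1]
width: 21.8
gripper_force: 59.4
```

Run:
```python
from h import *
d=cam('wrist'); held(d,23); print(dividers(cloud(d)));p=slot(-2,-77); go(p[0],p[1],1,22.1)
```

```text
held tool-frame top z -45.5 x [51.4 89.9] y [-39.9  10.3] ang 77.30596160888672 (46.43166732788086, 95.56561279296875)
(array([-162, -136, -116,  -92,  -62,  -38,   -2,   22]), array([-162,   62]))
at [582.6 153.9  56. ] 22.0 w 21.7 t 24.3 F [-0.6  0.1 -0.4]
shift cm [-0.21  0.02  5.5 ] rv [-0.001 -0.005 -0.001]
```

step_arm --commands '[-0.2,0,1,0,-0.005,0,0,-0.2,0,2,0,-0.005,0,0,-0.2,0,3,0,-0.005,0,0,-0.2,0,4,0,-0.005,0,0,-0.2,0,5,0,-0.005,0,0,-0.2,0,5.5,0,-0.005,0,0,-0.2,0,5.5,0,-0.005,0,0,-0.2,0,5.5,0,-0.005,0,0]'

```text
clock: 25.1
eef_pos: [579.0, 153.9, -0.1]
tool_rot: [-3.139, 0.004, 0.386]
force: [-3.6, -0.9, 6.7]
width: 21.7
gripper_force: 60.4
```

Run:
```python
from h import *
p=slot(-2,-77); go(p[0],p[1],1,22.1)
```

```text
at [ 5.790e+02  1.539e+02 -1.000e-01] 22.1 w 21.7 t 25.1 F [-3.6 -0.9  6.7]
shift cm [ 0.15  0.15 -0.11] rv [-0.002  0.004 -0.   ]
```

On the floor with light contact at the expected height. Releasing with a small opening and rising.

step_arm --commands '[0,0,0,0,0,0,0.4,0,0,0,0,0,0,0.4,0,0,0,0,0,0,0.4,0,0,-2,0,0,0,0.4,0,0,-6,0,0,0,0.4,0,0,-10,0,0,0,0.4,0,0,-12,0,0,0,0.4,0,0,-12,0,0,0,0.4,0,0,-12,0,0,0,0.4]'

```text
clock: 26.0
eef_pos: [579.9, 154.4, 119.3]
tool_rot: [-3.14, 0.002, 0.386]
force: [-0.6, 0.2, -0.6]
width: 34.3
gripper_force: 0.0
```

```bash
sed -i 's/abs(Y-y0)<32/abs(Y-y0)<20/' h.py
python3 - <<'E'
from h import *
d=cam('wrist'); save(d,'w10.png'); inslot(d,-76.5); go(434,-248.3,120,30.2)
E
```

```text
mid top: Y [-86.5 -64.1] z [58.3 59.5 60.5]
-50 58.8 -30 59.5 -10 59.7 10 234.2 30 59.6 50 59.1 X ext [-57.9  61.2]
at [579.3 154.3 118.5] 22.1 w 34.0 t 26.05 F [ 0.2 -0.2 -0.4]
shift cm [-28.62  31.82  -0.09] rv [-0.002  0.004 -0.141]
```

prop23 is flush (59.5 mm, centre y about -75). Next prop16.

step_arm --commands '[-28.6,31.8,0,0,0,-0.141,1,-28.6,31.8,0,0,0,-0.141,1,-28.6,31.8,0,0,0,-0.141,1,-28.6,31.8,0,0,0,-0.141,1,-28.6,31.8,0,0,0,-0.141,1,-28.6,31.8,0,0,0,-0.141,1,-28.6,31.8,0,0,0,-0.141,1,-28.6,31.8,0,0,0,-0.141,1,-28.6,31.8,0,0,0,-0.141,1,-28.6,31.8,0,0,0,-0.141,1]'

```text
clock: 27.05
eef_pos: [431.8, -253.0, 119.1]
tool_rot: [-3.141, 0.005, 0.518]
force: [-0.5, -0.4, -0.3]
width: 85.4
gripper_force: 0.0
```

step_arm --commands '[0,0,0,0,0,0,1,0,0,0,0,0,0,1,0,0,0,0,0,0,1]'

```text
clock: 27.35
eef_pos: [435.3, -246.4, 119.3]
tool_rot: [-3.139, 0.003, 0.53]
force: [-0.6, -0.2, 0.5]
width: 85.5
gripper_force: 0.0
```

Run:
```python
from h import *
aim(16,(434,-248.3),-40)
```

```text
(array([ 434.9, -248.1]), array([99.1, 15.5]), 30.1, array([14.2, 15.5, 16.6])) 3110
at [ 435.3 -246.7  119.5] 30.3 w 85.6 t 27.4 F [0.4 0.2 0.3]
shift cm [-0.07  0.14 15.95] rv [-0.003  0.002  0.004]
```

step_arm --commands '[-0.1,0.1,5,0,0,0,1,-0.1,0.1,10,0,0,0,1,-0.1,0.1,13,0,0,0,1,-0.1,0.1,16,0,0,0,1,-0.1,0.1,16,0,0,0,1,-0.1,0.1,16,0,0,0,1,-0.1,0.1,16,0,0,0,0,-0.1,0.1,16,0,0,0,0,-0.1,0.1,16,0,0,0,0,-0.1,0.1,16,0,0,0,0]'

```text
clock: 28.4
eef_pos: [434.6, -249.7, -39.4]
tool_rot: [-3.141, 0.002, 0.527]
force: [0.8, 0.7, -0.3]
width: 28.4
gripper_force: 0.0
```

step_arm --commands '[0,0,0,0,0,0,0,0,0,0,0,0,0,0,0,0,0,0,0,0,0]'

```text
clock: 28.7
eef_pos: [434.5, -249.8, -39.4]
tool_rot: [-3.141, 0.001, 0.527]
force: [-1.1, -0.1, 6.5]
width: 14.5
gripper_force: 61.0
```

step_arm --commands '[0,0,-5,0,0,0,0,0,0,-10,0,0,0,0,0,0,-15,0,0,0,0,0,0,-18,0,0,0,0,0,0,-18,0,0,0,0,0,0,-18,0,0,0,0,0,0,-18,0,0,0,0]'

```text
clock: 29.4
eef_pos: [433.7, -248.7, 138.7]
tool_rot: [-3.138, 0.003, 0.527]
force: [-0.0, -0.1, 0.3]
width: 14.4
gripper_force: 58.8
```

Run:
```python
from h import *
d=cam('wrist'); held(d,16); p=slot(0,-125); go(p[0],p[1],130,22.1)
```

```text
held tool-frame top z -55.0 x [-45.6  50.2] y [-8.1  6.8] ang 89.83960723876953 (15.820805549621582, 99.1089859008789)
at [ 433.5 -248.8  138.5] 30.2 w 14.7 t 29.45 F [ 0.3 -0.6 -0.6]
shift cm [ 32.47 -22.55   0.82] rv [-0.004  0.004  0.141]
```

step_arm --commands '[32.4,-22.6,0,0,0,0.141,0,32.4,-22.6,0,0,0,0.141,0,32.4,-22.6,0,0,0,0.141,0,32.4,-22.6,0,0,0,0.141,0,32.4,-22.6,0,0,0,0.141,0,32.4,-22.6,0,0,0,0.141,0,32.4,-22.6,0,0,0,0.141,0,32.4,-22.6,0,0,0,0.141,0,32.4,-22.6,0,0,0,0.141,0,32.4,-22.6,0,0,0,0.141,0]'

```text
clock: 30.45
eef_pos: [600.0, 109.3, 137.4]
tool_rot: [-3.14, 0.006, 0.388]
force: [-1.0, -1.0, -0.7]
width: 14.4
gripper_force: 58.8
```

step_arm --commands '[0,0,0,0,0,0,0,0,0,0,0,0,0,0,0,0,0,0,0,0,0]'

```text
clock: 30.75
eef_pos: [600.7, 107.1, 139.5]
tool_rot: [-3.14, 0.003, 0.383]
force: [0.4, -0.1, -0.5]
width: 14.7
gripper_force: 58.8
```

Run:
```python
from h import *
d=cam('wrist'); held(d,16); print(dividers(cloud(d))); p=slot(-1,-125.6); go(p[0],p[1],50,22.1)
```

```text
held tool-frame top z -54.6 x [-46.1  49.7] y [-7.9  7.5] ang 6.140488147735596 (98.90237426757812, 27.333057403564453)
(array([-162, -136, -114,  -90,  -86,  -38,   -2,   22,   64,   72]), array([-162,   70]))
at [600.8 107.4 139.6] 22.0 w 14.7 t 30.8 F [-0.2 -1.1 -0.4]
shift cm [-0.   -0.11  8.96] rv [-0.001  0.003 -0.002]
```

step_arm --commands '[0,-0.1,4,0,0.003,0,0,0,-0.1,8,0,0.003,0,0,0,-0.1,8.8,0,0.003,0,0,0,-0.1,8.8,0,0.003,0,0,0,-0.1,8.8,0,0.003,0,0,0,-0.1,8.8,0,0.003,0,0,0,-0.1,8.8,0,0.003,0,0]'

```text
clock: 31.5
eef_pos: [601.5, 109.7, 53.1]
tool_rot: [-3.141, -0.003, 0.386]
force: [0.2, -0.2, -0.4]
width: 14.6
gripper_force: 58.8
```

Run:
```python
from h import *
p=slot(-1,-125.6); go(p[0],p[1],6,22.1)
```

```text
at [601.5 109.7  53.1] 22.1 w 14.6 t 31.5 F [ 0.2 -0.2 -0.4]
shift cm [-0.19  0.06  4.71] rv [-0.001 -0.003  0.   ]
```

step_arm --commands '[-0.1,0.1,1,0,-0.003,0,0,-0.1,0.1,2,0,-0.003,0,0,-0.1,0.1,2,0,-0.003,0,0,-0.1,0.1,3,0,-0.003,0,0,-0.1,0.1,4,0,-0.003,0,0,-0.1,0.1,4.7,0,-0.003,0,0,-0.1,0.1,4.7,0,-0.003,0,0,-0.1,0.1,4.7,0,-0.003,0,0]'

```text
clock: 32.3
eef_pos: [599.7, 108.2, 4.7]
tool_rot: [-3.14, 0.003, 0.386]
force: [-1.7, -0.1, 6.5]
width: 14.5
gripper_force: 59.6
```

Run:
```python
from h import *
p=slot(-1,-125.6); go(p[0],p[1],6,22.1)
```

```text
at [599.7 108.2   4.7] 22.1 w 14.5 t 32.3 F [-1.7 -0.1  6.5]
shift cm [ 0.05 -0.   -0.13] rv [-0.002  0.003 -0.   ]
```

step_arm --commands '[0,0,0,0,0,0,0.3,0,0,0,0,0,0,0.3,0,0,0,0,0,0,0.3,0,0,-2,0,0,0,0.3,0,0,-6,0,0,0,0.3,0,0,-10,0,0,0,0.3,0,0,-13,0,0,0,0.3,0,0,-13,0,0,0,0.3,0,0,-13,0,0,0,0.3]'

```text
clock: 33.2
eef_pos: [600.3, 108.7, 134.7]
tool_rot: [-3.14, 0.002, 0.386]
force: [0.2, 0.3, 0.5]
width: 25.5
gripper_force: 0.0
```

Run:
```python
from h import *
d=cam('wrist'); save(d,'w11.png'); inslot(d,-125); inslot(d,-76.5)
p=slot(85,0); print(p); go(p[0],p[1],150,112.1)
```

```text
mid top: Y [-133.3 -117.7] z [58.2 59.4 60.6]
-50 58.8 -30 59.5 -10 59.5 10 249.7 30 59.5 50 48.2 X ext [-58.   60.9]
mid top: Y [-87.  -64.4] z [49.6 59.3 60.5]
-50 58.8 -30 59.5 -10 229.1 10 245.5 30 59.4 50 58.9 X ext [-56.5  60.9]
[632.55493362 257.17906237]
at [599.5 108.7 133.7] 22.1 w 25.8 t 33.25 F [-0.4  0.8 -0.3]
shift cm [  8.65 -12.51  -1.64] rv [-4.00e-03  1.00e-03 -1.57e+00]
```

View pics/w11.png

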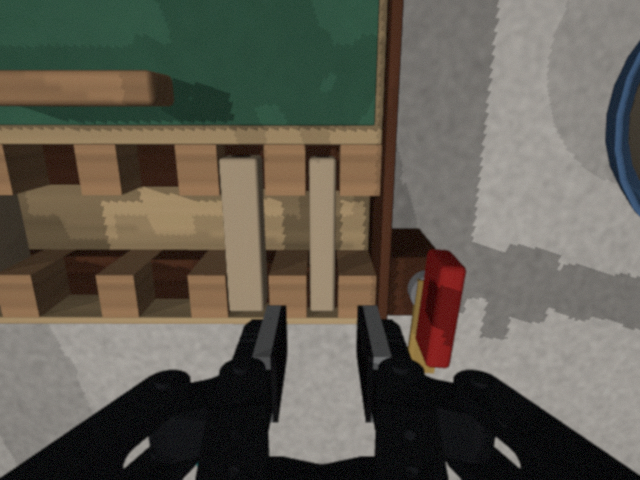

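The view shows prop23 (245,235) and prop16 (322,235) flush, catch still off. Now the cover handle.

step_arm --commands '[8.7,-12.5,-1.6,0,0,-1.57,1,8.7,-12.5,-1.6,0,0,-1.57,1,8.7,-12.5,-1.6,0,0,-1.57,1,8.7,-12.5,-1.6,0,0,-1.57,1,8.7,-12.5,-1.6,0,0,-1.57,1,8.7,-12.5,-1.6,0,0,-1.57,1,8.7,-12.5,-1.6,0,0,-1.57,1,8.7,-12.5,-1.6,0,0,-1.57,1,8.7,-12.5,-1.6,0,0,-1.57,1,8.7,-12.5,-1.6,0,0,-1.57,1]'

```text
clock: 34.25
eef_pos: [632.4, 256.7, 148.1]
tool_rot: [-3.135, -0.001, 1.892]
force: [0.0, 0.0, -0.4]
width: 85.3
gripper_force: 0.0
```

Run:
```python
from h import *
p=slot(85,0); go(p[0],p[1],34,112.1)
```

```text
at [632.4 256.7 148.1] 108.4 w 85.3 t 34.25 F [ 0.   0.  -0.4]
shift cm [ 0.02  0.1  11.41] rv [-0.006 -0.002 -0.064]
```

step_arm --commands '[0,0.1,0,0,0,-0.064,1,0,0.1,4,0,0,-0.064,1,0,0.1,8,0,0,-0.064,1,0,0.1,11.3,0,0,-0.064,1,0,0.1,11.3,0,0,-0.064,1,0,0.1,11.3,0,0,-0.064,1,0,0.1,11.3,0,0,-0.064,1]'

```text
clock: 34.95
eef_pos: [635.8, 257.5, 38.9]
tool_rot: [3.141, -0.001, 1.95]
force: [0.1, 0.8, 0.7]
width: 85.4
gripper_force: 0.0
```

step_arm --commands '[0,0,0,0,0,0,0,0,0,0,0,0,0,0,0,0,0,0,0,0,0,0,0,0,0,0,0,0,0,0,0,0,0,0,0,0,0,0,0,0,0,0]'

```text
clock: 35.55
eef_pos: [633.6, 257.0, 37.9]
tool_rot: [-3.138, -0.001, 1.95]
force: [-2.8, 0.1, 5.6]
width: 15.0
gripper_force: 61.0
```

Run:
```python
from h import *
p=slot(-45,0); go(p[0],p[1],34,112.1)
```

```text
at [633.6 257.   37.9] 111.7 w 15.0 t 35.55 F [-2.8  0.1  5.6]
shift cm [ -0.02 -13.09   0.45] rv [-0.004 -0.001 -0.006]
```

Gripped. Pulling the cover shut.

step_arm --commands '[0,-2,0,0,0,-0.006,0,0,-4,0,0,0,-0.006,0,0,-6,0,0,0,-0.006,0,0,-8,0,0,0,-0.006,0,0,-10,0,0,0,-0.006,0,0,-12,0,0,0,-0.006,0,0,-12.8,0,0,0,-0.006,0,0,-13,0,0,0,-0.006,0,0,-13,0,0,0,-0.006,0,0,-13,0,0,0,-0.006,0]'

```text
clock: 36.55
eef_pos: [514.0, 208.5, 37.9]
tool_rot: [-3.139, -0.001, 1.955]
force: [-1.5, -3.2, 4.0]
width: 15.0
gripper_force: 62.0
```

Run:
```python
from h import *
p=slot(-45,0); print(p);go(p[0],p[1],34,112.1)
```

```text
[512.10621161 208.26990816]
at [514.  208.5  37.9] 112.0 w 15.0 t 36.55 F [-1.5 -3.2  4. ]
shift cm [ 0.05 -0.19  0.39] rv [-0.003 -0.001 -0.001]
```

Nearly shut; pulling a further 3–4 mm to the stop.

step_arm --commands '[0,-0.2,0,0,0,0,0,0,-0.3,0,0,0,0,0,0,-0.4,0,0,0,0,0,0,-0.4,0,0,0,0,0]'

```text
clock: 36.95
eef_pos: [513.4, 208.3, 37.9]
tool_rot: [3.138, 0.0, 1.955]
force: [8.4, -1.5, -3.5]
width: 14.8
gripper_force: 60.9
```

Stop reached (8.4 N). Releasing and rising.

step_arm --commands '[0,0.3,0,0,0,0,1,0,0.3,0,0,0,0,1,0,0.3,0,0,0,0,1,0,0.3,0,0,0,0,1,0,0.3,-4,0,0,0,1,0,0.3,-9,0,0,0,1,0,0.3,-12,0,0,0,1,0,0.3,-12,0,0,0,1,0,0.3,-12,0,0,0,1]'

```text
clock: 37.85
eef_pos: [512.8, 209.1, 158.1]
tool_rot: [-3.14, -0.002, 1.956]
force: [-0.3, -0.3, -0.6]
width: 85.3
gripper_force: 0.0
```

Run:
```python
from h import *
d=cam('wrist'); W=cloud(d); m=(W[...,2]>94)&(W[...,2]<106)&(np.hypot(W[...,0]-520,W[...,1]-210)<80)
n,l,st,c=cv2.connectedComponentsWithStats(m.astype(np.uint8)); i=1+st[1:,4].argmax(); r=rect(W,l==i); print('handle',r,'chest',(r[0]-O)@CX,(r[0]-O)@CY)
p=slot(-30,-190); print(p); go(p[0],p[1],150,202.1)
```

```text
handle (array([513. , 209.1]), array([89.1, 16.1]), -67.9, array([ 99.3, 101.4, 102.6])) chest -43.85957877611471 0.4328389790495262
[597.48675107  37.87283224]
at [512.  208.8 157.1] 112.1 w 85.1 t 37.9 F [-0.2  0.1 -0.4]
shift cm [-19.05   1.5    0.67] rv [-0.002 -0.004 -1.571]
```

The cover is shut to about 1 mm. Going to the catch.

step_arm --commands '[-19,1.5,0.5,0,0,-1.571,1,-19,1.5,0.5,0,0,-1.571,1,-19,1.5,0.5,0,0,-1.571,1,-19,1.5,0.5,0,0,-1.571,1,-19,1.5,0.5,0,0,-1.571,1,-19,1.5,0.5,0,0,-1.571,1,-19,1.5,0.5,0,0,-1.571,1,-19,1.5,0.5,0,0,-1.571,1,-19,1.5,0.5,0,0,-1.571,1,-19,1.5,0.5,0,0,-1.571,1]'

```text
clock: 38.9
eef_pos: [596.7, 38.3, 150.3]
tool_rot: [3.139, -0.006, -2.821]
force: [0.4, 0.3, -0.8]
width: 85.1
gripper_force: 0.0
```

Run:
```python
from h import *
d=cam('wrist'); save(d,'w12.png'); W=cloud(d); hsv=cv2.cvtColor(d['image'],cv2.COLOR_RGB2HSV)
r=((hsv[...,0]<6)|(hsv[...,0]>174))&(hsv[...,1]>150)&(W[...,2]>110)&(W[...,2]<118); print(r.sum(),rect(W,r)); c=rect(W,r)[0]
go(c[0],c[1],44,202.1); print(ctrl.read_state()['qpos'])
```

```text
2417 (array([597.3,  37.8]), array([58.7, 13.1]), 18.8, array([112.1, 113.4, 114.6]))
at [596.8  38.2 150.3] -161.3 w 85.2 t 38.95 F [0.6 0.1 0. ]
shift cm [-0.11 -0.09 10.63] rv [ 0.003 -0.006 -0.06 ]
[-0.0482766   0.60377679 -0.09778976  1.70272123  0.07215247  0.84542095
  1.71932102]
```

The wing is exactly on the axis, at 18.8° like the tool. Descending and gripping.

step_arm --commands '[0,0,4,0,0,0,1,0,0,8,0,0,0,1,0,0,10.6,0,0,0,1,0,0,10.6,0,0,0,1,0,0,10.6,0,0,0,0,0,0,10.6,0,0,0,0,0,0,10.6,0,0,0,0,0,0,10.6,0,0,0,0,0,0,10.6,0,0,0,0,0,0,10.6,0,0,0,0]'

```text
clock: 39.95
eef_pos: [598.8, 37.7, 47.6]
tool_rot: [-3.142, -0.001, -2.828]
force: [0.0, -1.7, 6.6]
width: 13.1
gripper_force: 59.2
```

Run:
```python
from h import *
go(597.4,37.8,44,112.1)
```

```text
at [598.8  37.7  47.6] -162.0 w 13.1 t 39.95 F [ 0.  -1.7  6.6]
shift cm [0.13 0.05 0.36] rv [-1.000e-03 -1.000e-03  1.499e+00]
```

step_arm --commands '[0.1,0,0,0,0,0.14,0,0.1,0,0,0,0,0.28,0,0.1,0,0,0,0,0.42,0,0.1,0,0,0,0,0.56,0,0.1,0,0,0,0,0.7,0,0.1,0,0,0,0,0.84,0,0.1,0,0,0,0,0.98,0,0.1,0,0,0,0,1.12,0,0.1,0,0,0,0,1.26,0,0.1,0,0,0,0,1.26,0]'

```text
clock: 40.95
eef_pos: [598.8, 37.3, 47.6]
tool_rot: [3.141, 0.001, 2.193]
force: [-0.0, -1.7, 4.4]
width: 12.9
gripper_force: 59.3
```

Run:
```python
from h import *
go(597.4,37.8,48,112.1); print(ctrl.read_state()['torque'])
```

```text
at [598.8  37.3  47.6] 125.7 w 12.9 t 40.95 F [-0.  -1.7  4.4]
shift cm [ 0.12 -0.09 -0.04] rv [0.    0.001 0.237]
[-0.23773356 -0.28734311 -0.03079488]
```

step_arm --commands '[0,0,0,0,0,0.12,0,0,0,0,0,0,0.24,0,0,0,0,0,0,0.27,0,0,0,0,0,0,0.27,0,0,0,0,0,0,0.27,0]'

```text
clock: 41.45
eef_pos: [598.7, 37.3, 47.6]
tool_rot: [3.141, 0.001, 1.93]
force: [1.0, -1.9, 5.2]
width: 13.2
gripper_force: 60.3
```

Run:
```python
from h import *
go(597.4,37.8,48,112.1); print(ctrl.read_state()['torque'])
```

```text
at [598.7  37.3  47.6] 110.6 w 13.2 t 41.45 F [ 1.  -1.9  5.2]
shift cm [ 0.1  -0.1  -0.04] rv [ 0.     0.001 -0.026]
[-0.39751307 -0.20409656  0.81035394]
```

Torque of 0.8 N m shows the catch is at its stop. Releasing, rising and checking.

step_arm --commands '[0,0,0,0,0,0,1,0,0,0,0,0,0,1,0,0,0,0,0,0,1,0,0,0,0,0,0,1,0,0,-4,0,0,0,1,0,0,-9,0,0,0,1,0,0,-14,0,0,0,1,0,0,-14,0,0,0,1,0,0,-14,0,0,0,1,0,0,-14,0,0,0,1]'

```text
clock: 42.45
eef_pos: [596.3, 38.3, 185.3]
tool_rot: [-3.137, -0.002, 1.926]
force: [0.5, 0.4, -0.5]
width: 86.0
gripper_force: 0.0
```

Run:
```python
from h import *
d=cam('wrist'); save(d,'w13.png'); W=cloud(d); hsv=cv2.cvtColor(d['image'],cv2.COLOR_RGB2HSV)
r=((hsv[...,0]<6)|(hsv[...,0]>174))&(hsv[...,1]>150)&(W[...,2]>110)&(W[...,2]<118); print(r.sum(),rect(W,r))
m=(W[...,2]>94)&(W[...,2]<106)&(np.hypot(W[...,0]-513,W[...,1]-209)<60); print(m.sum()); 
s=ctrl.read_state(); print(s['eef_pos'],s['width'],s['clock'])
```

```text
1844 (array([598. ,  38.7]), array([58.6, 12.9]), -68.3, array([112.1, 113.4, 114.6]))
0
[596.14993323  38.19948865 184.94007037] 85.21462837284446 42.5
```

View pics/w13.png

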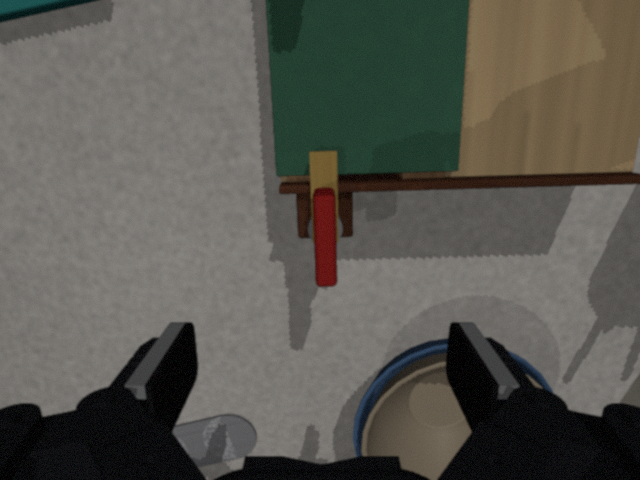

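The picture shows the brass tongue (323,170) lying over the green cover, the wing at 111.7° (90° turned), and the gripper clear of everything. Handing in.

```bash
python3 -c "
from cell import ctrl
print(ctrl.finish_job())"
```

```text
the job is handed in; nothing more can be done
None
```

The job is handed in: prop44, prop23 and prop16 (the only three on the bench) were each measured flush in their own slots, the cover is shut to about 1 mm, and the catch is turned fully clockwise over it. The judge returned no verdict.

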